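# Send the finish samples into the drying bay

## Robot

A 6-joint arm with a two-finger parallel gripper is mounted at the origin on the work surface. World frame = base frame: x ahead of the robot, y to its left, z up, the work surface at z = 0. Lengths are in m, angles in rad, forces in N, time in s.
With the tool pointing down it reaches from about 0.325 to 0.85 m from the base axis. Payload 15.5 kg.
Tool frame: the origin (TCP) lies at the very end of the fingers, on their centre line; the grasp point (between the pads) lies 19 mm behind it (hold_point_z is the z of the grasp point in the tool frame, in m); z points along the fingers, y is the line along which they close (so a half turn about z gives the same grasp; the last joint's range is limited). The gripper opens to 91 mm and grips with 3 to 60 N. Pads are 32 mm wide; open, the fingers measure 118 mm over their backs; the gripper's body (76 mm by 178 mm) begins 60 mm behind the grasp point.
Start: joints at [-1.308, 0.494, 1.345, -0, 1.302, -0.096], TCP at [0.219, -0.585, 0.214] pointing down, gripper open.
Joint ranges: [-2.91, 2.91], [-0.82, 2.16], [0.22, 2.67], [-1.22, 4.37], [0.12, 2.79], [-3.08, 3.08]. Speed limits (rad/s): [1.89, 1.89, 2.57, 3.01, 3.01, 3.01].

## Interface

Orientations are given as a rotation vector (axis times angle).
In Python, from plant import * gives the robot as it stands.
- The arm moves only by the shell command python3 -m crank 'ROWS' [FORCE]. ROWS is text: rows parted by semicolons, each of 7 numbers parted by spaces: the turn, a rotation vector about the tool's x, y, z in rad, then the shift along the tool's x, y, z in m, then the opening, from 0 (shut) to 1 (fully open). A call has 1 to 12 rows; each row is the pose to reach, as a shift and turn from the pose commanded when the call began, along the tool's axes at that moment; what a row does not reach only later rows make up. A row lasts 1/12 s, in which the tool goes at most 41.7 mm and 7.16 degrees, less where a joint would pass 70% of its speed; a pose out of reach is approached as far as the arm can. A call with a gripper value outside its range is refused whole. The fingers move at their own pace and stop on an object; FORCE is the grip in N (left out, the last holds). Time passes only in rows, so rows that repeat a pose let the fingers close. It gives the time, the measured TCP pose, the force, the opening and the grip force at its end, in the units of the state.
- get_state(): the state, without advancing time (a new reading comes with each control period).
- capture(name): name is "scene" or "side" or "wrist"; returns the picture (384x512x3 uint8, red, green, blue); there is no depth.
- camera_model(name): a dict with "fx", "fy", "cx", "cy" (pixels), "extrinsics" (4x4, takes a point from camera to world coordinates); the wrist camera has in their place "mount" (4x4, takes a point from camera to tool coordinates, whose origin is the TCP and whose axes are the flange's). Camera axes: x right, y down, z forward; pixel columns grow to the right and rows downward; lengths in m; the calibration is good to about 2 mm. A picture is of the moment at which its call begins: read the wrist's pose just before it. camera_model takes no time and is no camera call.
- hand_in(): hands the job in; it is judged then, once.
Trained networks look in the newest picture that a camera, given by its name, has taken for a name from the list of things; names that differ only in an ending like _2 or _b are one class to them, and where a whole thing is asked for, a point or a joint stands for the part that bears it (a point fixed in the world has none). Each returns a list of dicts, best first, with "p" (0 to 1); they miss things now and then, are a little off and sometimes report something else, mostly with a low value. They report only what shows in the picture. A call takes as long as a camera call.
- spot_in(camera, thing): "xy" ([column, row] in pixels, amid what is visible of it).
- masks_of(camera, thing): "pixels" (384x512 bool, what is visible of it) and "xy" ([column, row] in pixels, amid what is visible of it).
- place_of(camera, thing): "xy" ([column, row] in pixels: a listed point, or the origin of a listed thing).
The state is a dict: "clock": time; "qpos": joint angles; "qvel": joint speeds; "joint_efforts": joint torques, N m; "eef_pos": TCP position; "tool_rot": TCP orientation; "contact_force": force on the tool from outside, world axes, zero at the start; "moment": the same for the moment, N m; "grip_width": opening from 0.0 (shut) to 1.0 (fully open); "grip_force": force on a finger pad.
Only numpy, scipy, OpenCV 4.12 (cv2) and the standard library are available. Lean on these libraries where they do the work, as an engineer would, in place of code of your own. Each camera call takes 0.05 s, during which the arm holds its last target. There are 200 camera calls.

## Task

Stand every varnished sample block that is on the bench upright in the carrier on the rollers, one to a slot and right down on the slot's floor. Then, with the lock collar turned open so that its tongue is out of the way, push the loaded carrier along the rollers fully home in the drying bay, and finally turn the collar to its locked mark so that the tongue bars the carrier's way back. Leave the other things on the bench where they are.

Things in the scene. Friction and masses are not known exactly. Their poses are not given: they have to be found in the camera images.
- lane: fixed roller lane on the bench; origin on the bench under mid-lane, x across, y along it towards the drying bay, z up. Free-turning rollers (20 mm thick, axes along x, 37 mm apart, tops 22 mm above the bench) between steel rails 160 mm apart and 32 mm high. It begins at a cross bar at y = -299 mm. The collar stands outside the -x rail, just before the bay
- bay_home (a point): where the carrier's origin lies when it is fully home against the end stop (lane x 0, y 150 mm, roller-top height); axes as the lane's. The bay's cheeks, from lane y 100 mm on, and its stop (face at lane y 213 mm) are 62 mm high; a grey blower cabinet 120 mm high stands behind the stop
- carrier: loose pale wooden carrier on the rollers, about 0.45 kg; 147 mm across the lane (x), 126 mm along it (y), 32 mm high (rim 54 mm above the bench); origin under its centre, axes nearly the lane's. Four slots two by two, centres at x +-35.5, y +-32 mm; end walls 14 mm thick, bar between the rows 30 mm. Rolls freely along y when pushed on an end wall; 6 mm play to either rail
- collar (a joint): captive steel lock collar on an upright hinge, rad. 0 = open: its tongue lies along the lane's -y, beside the lane. Grows anticlockwise seen from above to the locked mark, 1.5 (end stop): tongue across the lane (nearly +x), 4 mm behind a carrier that is home. Lane clear below 0.3; further on the tongue is in the carrier's way. Stiff (0.2 N m), stays where left
- collar_grip (a point): on the collar's axis, 66 mm above the bench, at lane x -125, y 76 mm. Here is the black grip bar: 12 mm thick, 50 mm long along the tongue, 48 to 78 mm above the bench. The frame turns with the collar; its -y points along the tongue, which is 14 mm wide, reaches 90 mm from the axis and lies 36 to 48 mm above the bench; the collar is 52 mm across
- slot0 (a point): centre of the floor of one of the carrier's four slots; the slot is 66 mm along this frame's x, 34 mm along its y and 26 mm deep, straight up along z
- slot1 (a point): centre of the floor of one of the carrier's four slots; the slot is 66 mm along this frame's x, 34 mm along its y and 26 mm deep, straight up along z
- slot2 (a point): centre of the floor of one of the carrier's four slots; the slot is 66 mm along this frame's x, 34 mm along its y and 26 mm deep, straight up along z
- slot3 (a point): centre of the floor of one of the carrier's four slots; the slot is 66 mm along this frame's x, 34 mm along its y and 26 mm deep, straight up along z
- block0: varnished hardwood finish sample (up to four alike, some may be absent), a block 60 mm (its x) by 28 mm (its y) by 70 mm high (z), about 90 g, with a darker panel on both broad faces; it stands upright on the bench; origin at the centre of its underside
- block1: varnished hardwood finish sample (up to four alike, some may be absent), a block 60 mm (its x) by 28 mm (its y) by 70 mm high (z), about 90 g, with a darker panel on both broad faces; it stands upright on the bench; origin at the centre of its underside
- block2: varnished hardwood finish sample (up to four alike, some may be absent), a block 60 mm (its x) by 28 mm (its y) by 70 mm high (z), about 90 g, with a darker panel on both broad faces; it stands upright on the bench; origin at the centre of its underside
- block3: varnished hardwood finish sample (up to four alike, some may be absent), a block 60 mm (its x) by 28 mm (its y) by 70 mm high (z), about 90 g, with a darker panel on both broad faces; it stands upright on the bench; origin at the centre of its underside
- tape: bystander, to be left alone: masking tape roll, 84 mm across, 24 mm high, lying flat
- sander: bystander, to be left alone: cork sanding block 70 x 36 mm, 26 mm high, lying flat
- varnish: bystander, to be left alone: varnish tin, 84 mm across, 100 mm high
- glue: bystander, to be left alone: glue bottle, 60 mm across, 170 mm high
- driver: bystander, to be left alone: screwdriver lying on the bench
- jar: bystander, to be left alone: glass jar, 76 mm across, 75 mm high

How it is judged:
On the way, in this order (a step that is already met when the one before it is completed fails the run):
1. every sample block present stands in a slot of the carrier, before the carrier is in the bay ((distance between block0 and slot0 below 0.009 m or distance between block0 and slot1 below 0.009 m or distance between block0 and slot2 below 0.009 m or distance between block0 and slot3 below 0.009 m) and angle between each of block0, block1, block2, block3's own z axis and vertical below 0.12 rad and (distance between block1 and slot0 below 0.009 m or distance between block1 and slot1 below 0.009 m or distance between block1 and slot2 below 0.009 m or distance between block1 and slot3 below 0.009 m) and (distance between block2 and slot0 below 0.009 m or distance between block2 and slot1 below 0.009 m or distance between block2 and slot2 below 0.009 m or distance between block2 and slot3 below 0.009 m) and (distance between block3 and slot0 below 0.009 m or distance between block3 and slot1 below 0.009 m or distance between block3 and slot2 below 0.009 m or distance between block3 and slot3 below 0.009 m) and not (distance between carrier and bay_home below 0.014 m)), for 0.2 s.
2. the loaded carrier is fully home in the bay (distance between carrier and bay_home below 0.014 m and (distance between block0 and slot0 below 0.009 m or distance between block0 and slot1 below 0.009 m or distance between block0 and slot2 below 0.009 m or distance between block0 and slot3 below 0.009 m) and angle between each of block0, block1, block2, block3's own z axis and vertical below 0.12 rad and (distance between block1 and slot0 below 0.009 m or distance between block1 and slot1 below 0.009 m or distance between block1 and slot2 below 0.009 m or distance between block1 and slot3 below 0.009 m) and (distance between block2 and slot0 below 0.009 m or distance between block2 and slot1 below 0.009 m or distance between block2 and slot2 below 0.009 m or distance between block2 and slot3 below 0.009 m) and (distance between block3 and slot0 below 0.009 m or distance between block3 and slot1 below 0.009 m or distance between block3 and slot2 below 0.009 m or distance between block3 and slot3 below 0.009 m)), for 0.2 s.
3. the collar is turned to its locked mark behind the carrier (value of joint collar above 1.35 rad and distance between carrier and bay_home below 0.014 m), for 0.2 s.
At the end, for the whole second after the job is handed in: Every sample block present stands upright (within 0.12 rad) in a slot, its underside within 9 mm of the slot floor's centre; the carrier is at rest within 14 mm of its home place in the bay; the collar is past 1.35 rad (locked mark 1.5) (all of step 3 and (distance between block0 and slot0 below 0.009 m or distance between block0 and slot1 below 0.009 m or distance between block0 and slot2 below 0.009 m or distance between block0 and slot3 below 0.009 m) and angle between each of block0, block1, block2, block3's own z axis and vertical below 0.12 rad and (distance between block1 and slot0 below 0.009 m or distance between block1 and slot1 below 0.009 m or distance between block1 and slot2 below 0.009 m or distance between block1 and slot3 below 0.009 m) and (distance between block2 and slot0 below 0.009 m or distance between block2 and slot1 below 0.009 m or distance between block2 and slot2 below 0.009 m or distance between block2 and slot3 below 0.009 m) and (distance between block3 and slot0 below 0.009 m or distance between block3 and slot1 below 0.009 m or distance between block3 and slot2 below 0.009 m or distance between block3 and slot3 below 0.009 m) and linear speed of carrier below 0.02 m/s); the robot touches nothing.
It fails at once if one of the other things on the bench is moved more than 4 cm (distance of any of tape, sander, varnish, glue, driver, jar from where it was at the start of the episode above 0.04 m).
Of block0, block1, block2, block3 only 2 to 4 are there at a start; the rules pass over those that are not, and their reading is None.
At some moment in a run one of carrier may be knocked a few centimetres aside while the robot is not near it.
It also fails if it takes over 210 s, if anything falls off the work surface, if the arm or the gripper's body presses on something with over 40 N, if the wrist force passes 120 N, or if a joint passes its speed limit or range.

## Working session

There is one attempt and no reset: what is moved stays moved. The work goes in short steps, Python scripts to look and compute and a shell command to move; the robot and the scene stay as the last step left them, time stands still between calls to the robot, and variables do not carry over. Pictures are saved under pics/ and viewed, at most 14 in all, crops included, and the job is handed in when it is done.

```bash
mkdir -p pics; ls
python3 - <<'E'
from plant import *
import cv2,numpy as np
s=get_state(); print(s['clock'],s['eef_pos'],s['tool_rot'])
for c in ('scene','side'):
    im=capture(c); cv2.imwrite(f'pics/{c}0.png',im[:,:,::-1])
    m=camera_model(c); print(c,m['fx'],m['cx'],m['cy'],np.round(m['extrinsics'],3).tolist())
    for t in ('block0','slot0','carrier','collar','collar_grip','lane','bay_home','tape','sander','varnish','glue','driver','jar'):
        print(t,[(np.round(d['xy']).tolist(),round(d['p'],2)) for d in place_of(c,t)][:6])
print(np.round(camera_model('wrist')['mount'],3).tolist(),camera_model('wrist')['fx'])
E
```

```text
pics
0.0 [ 0.21878829 -0.58504045  0.21333468] [-3.09024490e+00 -5.58790882e-01  1.59411898e-04]
scene 376.71440970814973 258.34513062771174 193.46061895050735 [[0.515, 0.481, -0.71, 1.35], [0.857, -0.295, 0.423, -0.426], [-0.006, -0.826, -0.564, 0.695], [0.0, 0.0, 0.0, 1.0]]
block0 [([122.0, 222.0], 0.76), ([155.0, 214.0], 0.75), ([201.0, 206.0], 0.58)]
slot0 [([195.0, 229.0], 0.75), ([200.0, 245.0], 0.71), ([211.0, 223.0], 0.58), ([227.0, 236.0], 0.58), ([312.0, 169.0], 0.44), ([220.0, 188.0], 0.28)]
carrier [([208.0, 236.0], 0.76)]Traceback (most recent call last):
  File "<stdin>", line 8, in <module>
ValueError: it knows: bay_home, block, carrier, collar_grip, driver, glue, jar, lane, sander, slot, tape, varnish
```

```bash
cat > h.py <<'E'
from plant import *
import cv2,numpy as np
from scipy.spatial.transform import Rotation as R
def cam(c,s=None):
    m=camera_model(c); K=np.array([[m['fx'],0,m['cx']],[0,m['fy'],m['cy']],[0,0,1.]])
    if c=='wrist':
        T=np.eye(4);T[:3,:3]=R.from_rotvec(s['tool_rot']).as_matrix();T[:3,3]=s['eef_pos'];E=T@np.array(m['mount'])
    else: E=np.array(m['extrinsics'])
    return K,E
def onz(c,xy,z,s=None):
    K,E=cam(c,s); d=E[:3,:3]@np.linalg.inv(K)@[xy[0],xy[1],1]; o=E[:3,3]
    return o+d*(z-o[2])/d[2]
def proj(c,P,s=None):
    K,E=cam(c,s); p=np.linalg.inv(E)@np.r_[P,1]; q=K@p[:3]; return q[:2]/q[2]
def tri(obs): # [(K,E,xy)]
    A=np.zeros((3,3));b=np.zeros(3)
    for K,E,xy in obs:
        d=E[:3,:3]@np.linalg.inv(K)@[xy[0],xy[1],1];d/=np.linalg.norm(d);M=np.eye(3)-np.outer(d,d);A+=M;b+=M@E[:3,3]
    return np.linalg.solve(A,b)
E
python3 - <<'E'
from h import *
Z=dict(block=0,slot=.028,carrier=.022,collar_grip=.066,lane=0,bay_home=.022,tape=0,sander=0,varnish=0,glue=0,driver=.01,jar=0)
for c in ('scene','side'):
    if c=='side':
        im=capture(c); cv2.imwrite(f'pics/{c}0.png',im[:,:,::-1])
    print(c,np.round(cam(c)[1],3).tolist())
    for t,z in Z.items():
        print(t,[(np.round(d['xy']).tolist(),round(d['p'],2),np.round(onz(c,d['xy'],z)[:2],3).tolist()) for d in place_of(c,t)][:6])
print(np.round(camera_model('wrist')['mount'],3).tolist(),camera_model('wrist')['fx'])
a=cv2.imread('pics/scene0.png');cv2.imwrite('pics/scene0b.png',cv2.resize(a,(800,600)))
a=cv2.imread('pics/side0.png');cv2.imwrite('pics/side0b.png',cv2.resize(a,(800,600)))
E
```

```text
scene [[0.515, 0.481, -0.71, 1.35], [0.857, -0.295, 0.423, -0.426], [-0.006, -0.826, -0.564, 0.695], [0.0, 0.0, 0.0, 1.0]]
block [([122.0, 222.0], 0.76, [0.393, -0.326]), ([155.0, 214.0], 0.75, [0.405, -0.229]), ([201.0, 206.0], 0.58, [0.438, -0.093])]
slot [([195.0, 229.0], 0.75, [0.568, -0.166]), ([200.0, 245.0], 0.71, [0.635, -0.178]), ([211.0, 223.0], 0.58, [0.567, -0.117]), ([227.0, 236.0], 0.58, [0.638, -0.103]), ([312.0, 169.0], 0.44, [0.48, 0.309]), ([220.0, 188.0], 0.28, [0.419, -0.014])]
carrier [([208.0, 236.0], 0.76, [0.608, -0.144])]
collar_grip [([256.0, 175.0], 0.64, [0.464, 0.093])]
lane [([251.0, 225.0], 0.85, [0.603, -0.006])]
bay_home [([294.0, 200.0], 0.77, [0.589, 0.157])]
tape [([246.0, 179.0], 0.48, [0.376, 0.106])]
sander [([218.0, 188.0], 0.55, [0.376, -0.005])]
varnish []
glue [([215.0, 292.0], 0.85, [0.778, -0.206]), ([225.0, 236.0], 0.59, [0.607, -0.095])]
driver [([327.0, 247.0], 0.88, [0.801, 0.112])]
jar [([312.0, 166.0], 0.69, [0.425, 0.356])]
side [[-0.987, -0.107, 0.116, 0.447], [-0.158, 0.689, -0.708, 0.824], [-0.005, -0.717, -0.697, 0.878], [0.0, 0
[... 514 characters left out ...]
207.0], 0.61, [0.597, -0.012]), ([322.0, 244.0], 0.26, [0.373, 0.108])]
bay_home [([243.0, 244.0], 0.95, [0.603, 0.162]), ([315.0, 171.0], 0.5, [0.414, -0.199]), ([268.0, 182.0], 0.34, [0.57, -0.117])]
tape [([321.0, 245.0], 0.95, [0.377, 0.113])]
sander [([319.0, 216.0], 0.53, [0.388, -0.003])]
varnish [([200.0, 190.0], 0.61, [0.797, -0.065]), ([317.0, 170.0], 0.18, [0.405, -0.232])]
glue [([217.0, 162.0], 0.87, [0.776, -0.218])]
driver [([181.0, 232.0], 0.85, [0.801, 0.135])]
jar [([292.0, 322.0], 0.7, [0.439, 0.369]), ([307.0, 194.0], 0.43, [0.433, -0.096])]
[[-0.001, -0.971, -0.239, 0.066], [1.0, -0.001, -0.0, 0.001], [0.0, -0.239, 0.971, -0.171], [0.0, 0.0, 0.0, 1.0]] 306.23979670203494
```

View pics/scene0b.png

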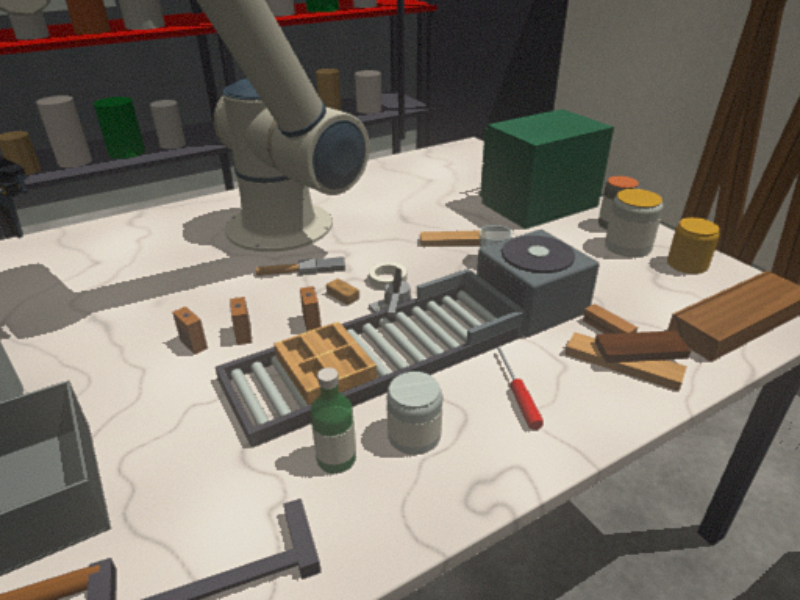

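View pics/side0b.png

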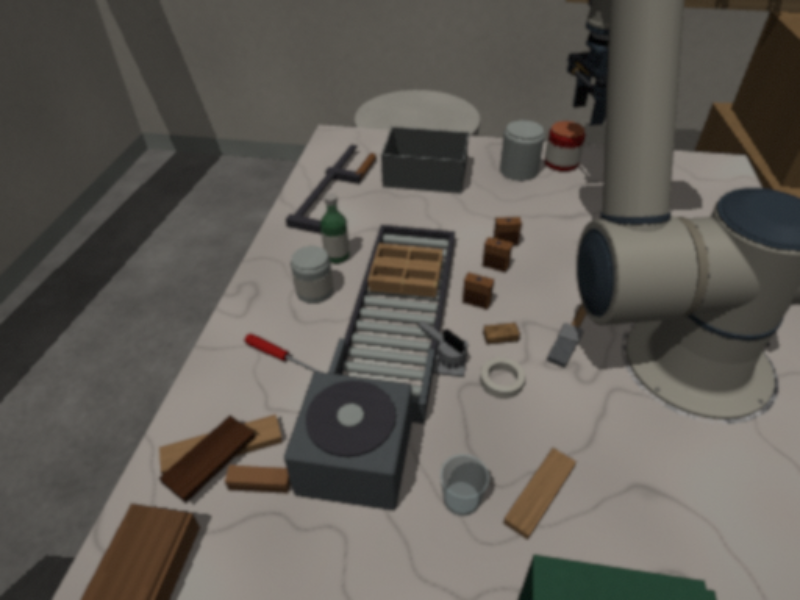

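The arm is clear of the scene. Three blocks show at scene800 (189,330), (240,320) and (310,307). The carrier is at (325,360), and the collar tongue is partly turned into the lane. Next I'll move the wrist camera over the area.

```bash
cat >> h.py <<'E'
def row(x,y,z,psi,verbose=True):
    s=get_state(); Rc=R.from_rotvec(s['tool_rot']); Rt=R.from_euler('z',psi)*R.from_euler('x',np.pi)
    r=(Rc.inv()*Rt).as_rotvec(); t=Rc.inv().apply(np.array([x,y,z])-s['eef_pos'])
    print('row',' '.join(f'{v:.4f}' for v in np.r_[r,t]),'| rows>=',round(max(np.linalg.norm(t)/.0417,np.degrees(np.linalg.norm(r))/7.16),1),'q',np.round(s['qpos'],2))
E
python3 - <<'E'
from h import *
row(.46,-.2,.30,0)
E
```

```text
row -0.0000 0.0000 0.3578 0.3608 -0.2766 -0.0861 | rows>= 11.1 q [-1.31  0.49  1.35 -0.    1.3  -0.1 ]
```

```bash
python3 -m crank '0 0 .1 0.12 -0.09 -0.07 1; 0 0 .1789 .18 -.138 -.086 1;0 0 .3578 .36 -.276 -.086 1;0 0 .3578 .36 -.276 -.086 1;0 0 .3578 .36 -.276 -.086 1;0 0 .3578 .36 -.276 -.086 1;0 0 .3578 .36 -.276 -.086 1;0 0 .3578 .36 -.276 -.086 1;0 0 .3578 .36 -.276 -.086 1;0 0 .3578 .36 -.276 -.086 1;0 0 .3578 .36 -.276 -.086 1;0 0 .3578 .36 -.276 -.086 1'
python3 - <<'E'
from h import *
s=get_state();print(s['eef_pos'],s['tool_rot'],np.abs(s['qvel']).max())
im=capture('wrist');cv2.imwrite('pics/w1.png',cv2.resize(im[:,:,::-1],(800,600)))
for t,z in dict(block=0,slot=.028,carrier=.022,collar_grip=.066,sander=0,lane=0).items():
    print(t,[(np.round(d['xy']).tolist(),round(d['p'],2),np.round(onz('wrist',d['xy'],z,s)[:2],4).tolist()) for d in place_of('wrist',t)][:6])
E
```

```text
clock: 2.45
eef_pos: [0.462, -0.1963, 0.301]
tool_rot: [-3.141, -0.005, -0.003]
contact_force: [0.2, -0.2, 0.0]
grip_width: 1.003
grip_force: 0.0
[ 0.46195313 -0.1963493   0.30104491] [-3.14100422 -0.00538507 -0.00346537] 0.09336952194423392
block [([335.0, 207.0], 0.93, [0.3843, -0.3202]), ([199.0, 173.0], 0.58, [0.4397, -0.1033])]
slot [([243.0, 32.0], 0.98, [0.6349, -0.1754]), ([244.0, 87.0], 0.9, [0.5653, -0.1755]), ([198.0, 34.0], 0.81, [0.6326, -0.1156]), ([193.0, 86.0], 0.73, [0.5663, -0.1055])]
carrier [([221.0, 60.0], 0.7, [0.6007, -0.1447])]
collar_grip [([54.0, 156.0], 0.87, [0.4735, 0.0755])]
sander [([142.0, 206.0], 0.91, [0.3855, -0.0101]), ([277.0, 193.0], 0.41, [0.4079, -0.2257])]
lane [([123.0, 60.0], 0.95, [0.6041, -0.0012])]
```

View pics/w1.png

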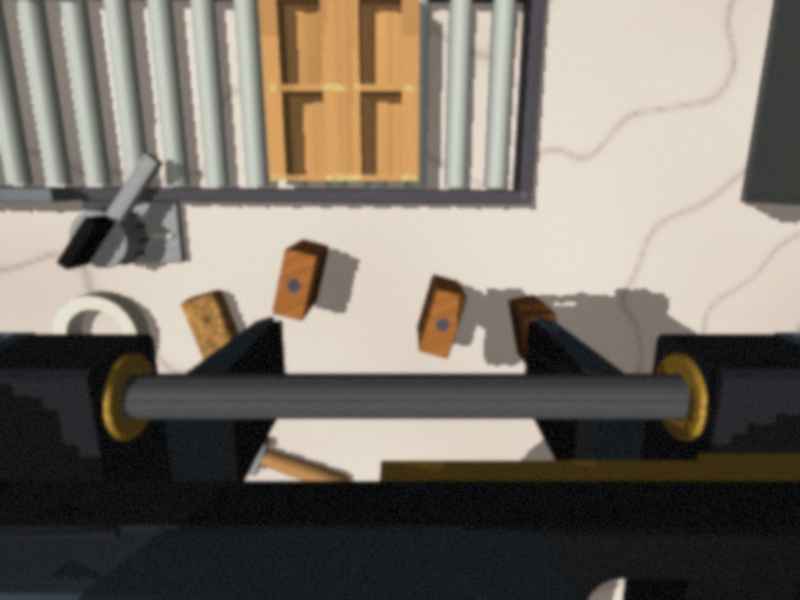

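```bash
python3 -m crank '0 0 0 -.04 0.01 0 1; 0 0 0 -.08 .02 -.01 1;0 0 0 -.10 .025 -.02 1;0 0 0 -.10 .025 -.02 1;0 0 0 -.10 .025 -.02 1;0 0 0 -.10 .025 -.02 1'
cat >> h.py <<'E'
from scipy.optimize import minimize
def box(p,L,W,H,z0):
    c,s=np.cos(p[2]),np.sin(p[2])
    return np.array([[p[0]+c*a-s*b,p[1]+s*a+c*b,z0+h] for a in(-L/2,L/2) for b in(-W/2,W/2) for h in(0,H)])
def hull(c,P,s):
    return cv2.convexHull(np.array([proj(c,q,s) for q in P],np.float32))
def sil(c,P,s):
    m=np.zeros((384*4,512*4),np.uint8); cv2.fillConvexPoly(m,np.round((hull(c,P,s)[:,0]+.5)*4).astype(int),1)
    return cv2.resize(m.astype(np.float32),(512,384),interpolation=cv2.INTER_AREA)
def fit(views,p0,dims,z0=0,dy=(-.8,-.4,0,.4,.8)):
    def cost(p): 
        e=0
        for c,m,s in views:
            S=sil(c,box(p,*dims,z0),s); e+=1-np.minimum(S,m).sum()/np.maximum(S,m).sum()
        return e/len(views)
    best=None
    for d in dy:
        for _ in range(2):
            x0=np.array(p0)+[0,0,d] if _==0 else r.x
            r=minimize(cost,x0,method='Nelder-Mead',options=dict(initial_simplex=np.array(x0)+[[0,0,0],[.008,0,0],[0,.008,0],[0,0,.25]],xatol=2e-4,fatol=1e-4))
        if best is None or r.fun<best.fun: best=r
    return best
E
cat > look.py <<'E'
from h import *
def look(cs,t):
    out=[]
    for c in cs:
        s=get_state(); capture(c); out+= [(c,d['pixels'].astype(np.float32),s,d) for d in masks_of(c,t) if d['p']>.3]
    return out
E
python3 - <<'E'
from look import *
s=get_state(); print(s['eef_pos'])
im=capture('wrist');cv2.imwrite('pics/w2.png',im[:,:,::-1])
ms=look(('wrist','scene','side'),'block')
for p0 in ([.39,-.322,1.5],[.404,-.226,1.5],[.438,-.1,1.3]):
    v=[]
    for c,m,s,d in ms:
        q=proj(c,[p0[0],p0[1],.04],s)
        if np.hypot(*(q-d['xy']))<18: v.append((c,m,s)); print(c,d['p'],m.sum(),np.round(d['xy']),np.round(q))
    for vs in [v]+[[x] for x in v]:
        r=fit(vs,p0,(.06,.028,.07)); print('  ',[x[0] for x in vs],np.round(r.x,4),round(r.fun,3))
E
```

```text
clock: 3.3
eef_pos: [0.3595, -0.2264, 0.3198]
tool_rot: [3.142, -0.002, 0.001]
contact_force: [0.0, -0.6, 0.0]
grip_width: 0.999
grip_force: 0.0
[ 0.35948796 -0.22637401  0.31980022]
wrist 0.78 1195.0 [325. 148.] [324. 140.]
scene 0.73 391.0 [119. 209.] [120. 210.]
side 0.86 347.0 [318. 163.] [323. 146.]
side 0.74 269.0 [327. 149.] [323. 146.]Traceback (most recent call last):
  File "<stdin>", line 11, in <module>
  File "h.py", line 43, in fit
    r=minimize(cost,x0,method='Nelder-Mead',options=dict(initial_simplex=np.array(x0)+[[0,0,0],[.008,0,0],[0,.008,0],[0,0,.25]],xatol=2e-4,fatol=1e-4))
    res = _minimize_neldermead(fun, x0, args, callback, bounds=bounds,
                               **options)
    fxr = func(xr)
    fx = function(np.copy(x), *(wrapper_args + args))
  File "h.py", line 37, in cost
    S=sil(c,box(p,*dims,z0),s); e+=1-np.minimum(S,m).sum()/np.maximum(S,m).sum()
  File "h.py", line 31, in sil
    m=np.zeros((384*4,512*4),np.uint8); cv2.fillConvexPoly(m,np.round((hull(c,P,s)[:,0]+.5)*4).astype(int),1)
                                                                       ~~~~^^^^^^^
  File "h.py", line 29, in hull
    return cv2.convexHull(np.array([proj(c,q,s) for q in P],np.float32))
                                    ~~~~^^^^^^^
  File "h.py", line 14, in proj
    K,E=cam(c,s); p=np.linalg.inv(E)@np.r_[P,1]; q=K@p[:3]; return q[:2]/q[2]
        ~~~^^^^^
  File "h.py", line 5, in cam
    m=camera_model(c); K=np.array([[m['fx'],0,m['cx']],[0,m['fy'],m['cy']],[0,0,1.]])
ValueError: time passes only in moves, steps and waits
```

```bash
python3 - <<'E'
t=open('h.py').read()
t=t.replace("def cam(c,s=None):\n    m=camera_model(c);","_M={}\ndef cam(c,s=None):\n    m=_M.setdefault(c,None) or camera_model(c); _M[c]=m;")
open('h.py','w').write(t)
E
cat > blocks.py <<'E'
from look import *
def blocks(P0,cs=('wrist','scene','side'),single=True):
    ms=look(cs,'block')
    for p0 in P0:
        v=[]
        for c in cs:
            cand=[(np.hypot(*(proj(c,[p0[0],p0[1],.04],s)-d['xy'])),i) for i,(cc,m,s,d) in enumerate(ms) if cc==c]
            if cand and min(cand)[0]<14: v.append(ms[min(cand)[1]][:3])
        for vs in [v]+([[x] for x in v] if single else []):
            r=fit(vs,p0,(.06,.028,.07)); print('  ',[x[0] for x in vs],np.round(r.x,4),round(r.fun,3))
E
python3 - <<'E'
from blocks import *
blocks(([.39,-.322,1.5],[.404,-.226,1.5],[.438,-.1,1.3]))
E
```

```text
['wrist', 'scene', 'side'] [ 0.3859 -0.3197  3.3545] 0.143
   ['wrist'] [ 0.3859 -0.3204  3.3528] 0.069
   ['scene'] [ 0.387  -0.3186  3.3479] 0.066
   ['side'] [ 0.3841 -0.3332  2.9574] 0.241
   ['wrist', 'scene', 'side'] [ 0.406  -0.2291 -0.2668] 0.1
   ['wrist'] [ 0.4057 -0.2299 -0.2532] 0.051
   ['scene'] [ 0.4068 -0.2275 -0.3021] 0.081
   ['side'] [ 0.4062 -0.2288  3.0413] 0.088
   ['wrist', 'scene', 'side'] [ 0.4411 -0.1     2.8371] 0.135
   ['wrist'] [ 0.441  -0.1009  2.8562] 0.065
   ['scene'] [ 0.4318 -0.0953  2.803 ] 0.214
   ['side'] [ 0.4408 -0.1017 -0.1551] 0.071
```

View pics/w2.png

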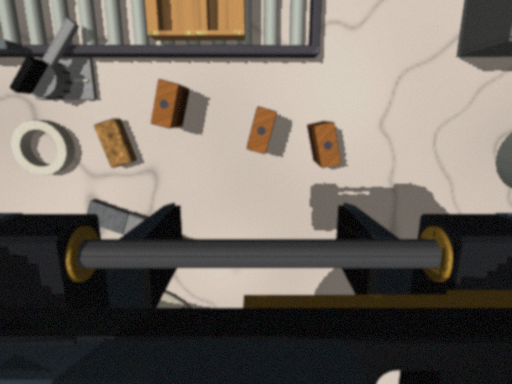

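Wrist view: the blocks are at (168,103), (262,130) and (325,145), and the fits agree with them. The carrier's near side is at (200,20) and the collar is at (40,70). Going to hover over block C (168,103).

Run:
```python
from h import *
row(.441,-.1005,.17,-.25)
```

```text
row -0.0000 0.0001 0.2501 0.0816 -0.1253 0.1499 | rows>= 5.1 q [-0.7   0.1   1.63 -0.    1.41  0.87]
```

```bash
python3 -m crank '0 0 .1 0.03 -0.04 0.04 .6;0 0 .2 0.055 -0.08 0.09 .6;0 0 .25 .08 -.11 .13 .6;0 0 .25 .0816 -.1253 .15 .6;0 0 .25 .0816 -.1253 .15 .6;0 0 .25 .0816 -.1253 .15 .6;0 0 .25 .0816 -.1253 .15 .6;0 0 .25 .0816 -.1253 .15 .6'
python3 - <<'E'
from blocks import *
s=get_state();im=capture('wrist');cv2.imwrite('pics/w3.png',im[:,:,::-1])
blocks(([.441,-.1,-.25],),('wrist',))
for t,z in dict(block=0,slot=.028,carrier=.022,collar_grip=.066,lane=0).items():
    print(t,[(np.round(d['xy']).tolist(),round(d['p'],2),np.round(onz('wrist',d['xy'],z,s)[:2],4).tolist()) for d in place_of('wrist',t)][:6])
E
```

```text
clock: 4.62
eef_pos: [0.4412, -0.1008, 0.1704]
tool_rot: [3.117, -0.39, -0.0]
contact_force: [0.8, 0.4, 0.2]
grip_width: 0.6
grip_force: 0.0
   ['wrist'] [ 0.4409 -0.1013 -0.2634] 0.041
   ['wrist'] [ 0.4409 -0.1013 -0.2634] 0.041
block [([258.0, 175.0], 0.83, [0.4409, -0.1009]), ([232.0, 56.0], 0.71, [0.569, -0.1059]), ([375.0, 176.0], 0.69, [0.4068, -0.2296]), ([458.0, 177.0], 0.58, [0.3821, -0.3202])]
slot [([303.0, 34.0], 0.84, [0.5658, -0.1764]), ([230.0, 53.0], 0.63, [0.567, -0.1058])]
carrier [([257.0, 4.0], 0.65, [0.6022, -0.1415])]
collar_grip [([63.0, 199.0], 0.6, [0.4758, 0.0777]), ([373.0, 177.0], 0.21, [0.4252, -0.2062])]
lane [([127.0, 51.0], 0.6, [0.6007, -0.0025])]
```

View pics/w3.png

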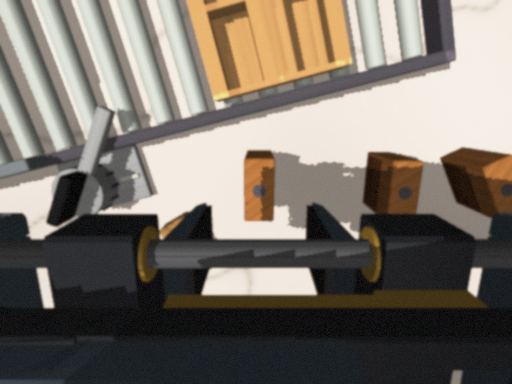

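Block C is centred between the fingers at (258,185), and the fit gives (0.441, -0.101). Descending and gripping.

```bash
python3 -m crank '0 0 .01 0 0 .035 .6;0 0 .013 0 0 .07 .6;0 0 .013 0 0 .1 .6;0 0 .013 0 0 .125 .6;0 0 .013 0 0 .135 .6;0 0 .013 0 0 .135 .6;0 0 .013 0 0 .135 .2;0 0 .013 0 0 .135 .2;0 0 .013 0 0 .135 .2;0 0 .013 0 0 .135 .2;0 0 .013 0 0 .135 .2' 25
python3 -m crank '0 0 0 0 0 0 .2;0 0 0 0 0 -.02 .2;0 0 0 0 0 -.05 .2;0 0 0 0 0 -.085 .2;0 0 0 0 0 -.12 .2;0 0 0 0 0 -.15 .2;0 0 0 0 0 -.165 .2;0 0 0 0 0 -.165 .2'
python3 - <<'E'
from h import *
row(.53,-.20,.25,0)
E
```

```text
clock: 5.93
eef_pos: [0.4416, -0.1007, 0.0357]
tool_rot: [3.114, -0.412, 0.003]
contact_force: [-1.5, 0.1, 11.0]
grip_width: 0.31
grip_force: 25.0
clock: 6.6
eef_pos: [0.4426, -0.1011, 0.2035]
tool_rot: [3.113, -0.412, 0.01]
contact_force: [0.5, 0.1, -1.1]
grip_width: 0.303
grip_force: 25.0
row 0.0014 -0.0062 -0.2629 0.1104 0.0728 -0.0457 | rows>= 3.4 q [-0.36  0.26  1.77  0.    1.1   1.48]
```

```bash
python3 -m crank '0 0 -.1 0.02 0.01 -.02 .2;0 0 -.2 .05 .025 -.04 .2;0 0 -.263 .07 .033 -.046 .2;0 -.006 -.263 .07 .033 -.046 .2;0 -.006 -.263 .07 .033 -.046 .2;0 -.006 -.263 .07 .033 -.046 .2;0 -.006 -.263 .07 .033 -.046 .2'
cat > car.py <<'E'
from look import *
def carrier(p0=(.60,-.143,0)):
    s=get_state();print(np.round(s['eef_pos'],4)); im=capture('wrist')
    sl=[d for d in place_of('wrist','slot') if d['p']>.3]
    pts=np.array([onz('wrist',d['xy'],.028,s)[:2] for d in sl]); print('slots',np.round(pts,4).tolist(),[round(d['p'],2) for d in sl])
    v=[(c,m,s) for c,m,s,d in look(('wrist',),'carrier')][:1]
    if v:
        r=fit(v,p0,(.147,.126,.032),.022,dy=(0,)); print('carrier mask',np.round(r.x,4),round(r.fun,3))
    def res(p):
        c,q=np.cos(p[2]),np.sin(p[2]); S=np.array([[a*c-b*q+p[0],a*q+b*c+p[1]] for a in(-.0355,.0355) for b in(-.032,.032)])
        return [np.sqrt(((S-x)**2).sum(1)).min() for x in pts if np.hypot(*(x-p0[:2]))<.09]
    f=minimize(lambda p:sum(np.minimum(np.array(res(p)),.02)),p0,method='Nelder-Mead',options=dict(initial_simplex=np.array(p0)+[[0,0,0],[.01,0,0],[0,.01,0],[0,0,.1]]))
    print('slot fit',np.round(f.x,4),np.round(res(f.x),4))
    return im,s
E
python3 - <<'E'
from car import *
im,s=carrier(); cv2.imwrite('pics/w4.png',im[:,:,::-1])
for t,z in dict(collar_grip=.066,lane=0,bay_home=.022).items():
    print(t,[(np.round(d['xy']).tolist(),round(d['p'],2),np.round(onz('wrist',d['xy'],z,s)[:2],4).tolist()) for d in place_of('wrist',t)][:6])
E
```

```text
clock: 7.18
eef_pos: [0.4989, -0.1498, 0.245]
tool_rot: [-3.14, 0.001, 0.012]
contact_force: [-0.3, -0.4, -1.0]
grip_width: 0.303
grip_force: 25.0
[ 0.4989 -0.1498  0.245 ]
slots [[0.5627, -0.1736], [0.5674, -0.1047], [0.6356, -0.1755], [0.6388, -0.1154]] [0.85, 0.76, 0.63, 0.57]
carrier mask [ 6.014e-01 -1.442e-01  6.000e-04] 0.023
slot fit [ 0.6008 -0.1444 -0.0807] [0.0003 0.0049 0.0041 0.    ]
collar_grip [([68.0, 188.0], 0.63, [0.4803, 0.0748])]
lane [([143.0, 86.0], 0.7, [0.599, -0.0005])]
bay_home [([13.0, 81.0], 0.74, [0.603, 0.1492])]
```

View pics/w4.png

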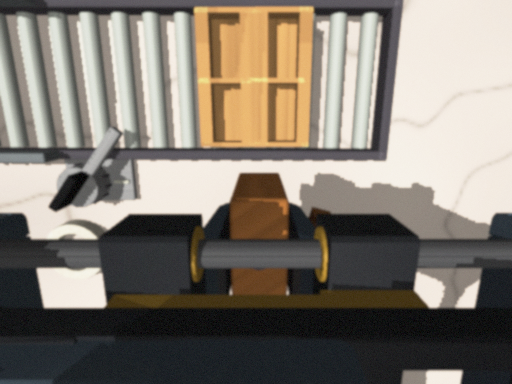

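View: the carrier rim corners are at (194,7), (313,7), (310,145) and (203,147), square to the world. The held block is centred at (260,190). Checking the rim corners numerically and planning the placing.

Run:
```python
from h import *
s=get_state()
for p in [(194,7),(313,7),(203,147),(310,145)]: print(np.round(onz('wrist',p,.054,s),4))
print('hand block front', [np.round(onz('wrist',p,s['eef_pos'][2]+z,s)-s['eef_pos'],4) for p,z in (((260,174),-.0355),((259,197),.0345))])
row(.567,-.112,.14,0)
```

```text
[ 0.6755 -0.0824  0.054 ]
[ 0.6754 -0.2086  0.054 ]
[ 0.5276 -0.0852  0.054 ]
[ 0.5299 -0.2113  0.054 ]
hand block front [array([ 0.0262, -0.0016, -0.0355]), array([ 0.0293, -0.0009,  0.0345])]
row -0.0008 0.0060 0.0000 0.0677 -0.0383 0.1055 | rows>= 3.1 q [-0.41  0.32  1.55 -0.    1.28  1.17]
```

```bash
python3 -m crank '0 .006 0 .02 -.01 .01 .2;0 .006 0 .045 -.025 .035 .2;0 .006 0 .069 -.037 .075 .2;0 .006 0 .069 -.037 .11 .2;0 .006 0 .069 -.037 .14 .2;0 .006 0 .069 -.037 .14 .2;0 .006 0 .069 -.037 .14 .2'
python3 - <<'E'
from h import *
s=get_state();print(s['eef_pos'],s['tool_rot']);im=capture('wrist');cv2.imwrite('pics/w5.png',cv2.resize(im[:,:,::-1],(800,600)))
E
```

```text
clock: 8.12
eef_pos: [0.5674, -0.1132, 0.105]
tool_rot: [-3.14, -0.0, 0.004]
contact_force: [-0.5, -0.6, 0.0]
grip_width: 0.307
grip_force: 25.0
[ 0.56742066 -0.11323505  0.10502598] [-3.13995883e+00 -2.20770094e-05  4.31410548e-03]
```

View pics/w5.png

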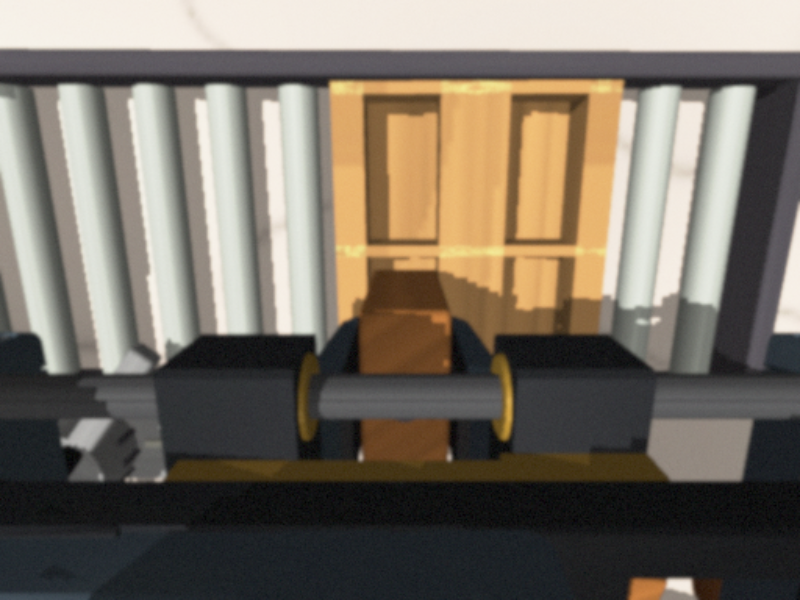

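Run:
```python
from h import *
s=get_state()
for n,p,z in [('farTL',(363,95),.054),('farBL',(370,243),.054),('farTR',(441,95),.054),('farBR',(440,243),.054),('nearTL',(370,257),.054),('nearTR',(440,257),.054),('TR',(510,95),.054),('RR',(587,95),.054),('rimTL',(330,80),.054),('rimTR',(622,80),.054),('blk bot L',(370,272),.0695),('blk bot R',(441,272),.0695)]:
    print(n,np.round(onz('wrist',np.array(p)/1.5625-.18,z,s)[:2],4))
```

```text
farTL [ 0.6703 -0.0963]
farBL [ 0.6056 -0.0982]
farTR [ 0.6702 -0.1304]
farBR [ 0.6056 -0.131 ]
nearTL [ 0.599  -0.0981]
nearTR [ 0.599  -0.1311]
TR [ 0.6702 -0.1604]
RR [ 0.6702 -0.194 ]
rimTL [ 0.6763 -0.0822]
rimTR [ 0.6762 -0.2086]
blk bot L [ 0.5948 -0.0991]
blk bot R [ 0.5947 -0.1305]
```

Block bottom edge is at (405,272) and sits in line with the slot opening (370–440 wide, wall at row 257), within 1 mm. Lowering.

```bash
python3 -m crank '0 0 0 .001 0 .01 .2;0 0 0 .001 0 .018 .2;0 0 0 .001 0 .026 .2;0 0 0 .001 0 .032 .2;0 0 0 .001 0 .037 .2;0 0 0 .001 0 .040 .2;0 0 0 .001 0 .041 .2;0 0 0 .001 0 .041 .2'
```

```text
clock: 8.83
eef_pos: [0.5685, -0.1138, 0.0657]
tool_rot: [-3.141, 0.0, 0.0]
contact_force: [-11.8, -1.0, 19.2]
grip_width: 0.307
grip_force: 25.0
```

```bash
python3 -m crank '0 0 0 -.001 0 0 .2;0 0 0 -.002 0 0 .2;0 0 0 -.002 0 0 .2;0 0 0 -.002 0 0 .5;0 0 0 -.002 0 0 .5;0 0 0 -.002 0 0 .5;0 0 0 -.002 0 0 .5'
python3 -m crank '0 0 0 0 0 -.02 .5;0 0 0 0 0 -.05 .5;0 0 0 0 0 -.09 .5;0 0 0 0 0 -.13 .5;0 0 0 0 0 -.15 .5;0 0 0 -.06 0 -.15 .5;0 0 0 -.06 0 -.15 .5;0 0 0 -.06 0 -.15 .5'
python3 - <<'E'
from car import *
im,s=carrier((.602,-.145,0));cv2.imwrite('pics/w6.png',im[:,:,::-1])
for z in (0,.028):
  print(z,[(np.round(d['xy']).tolist(),round(d['p'],2),np.round(onz('wrist',d['xy'],z,s)[:2],4).tolist()) for d in place_of('wrist','block')])
ms=look(('wrist','side'),'block')
v=[]
for c in ('wrist','side'):
    cand=[(np.hypot(*(proj(c,[.566,-.114,.07],s)-d['xy'])),i) for i,(cc,m,s,d) in enumerate(ms) if cc==c]
    if cand and min(cand)[0]<14: v.append(ms[min(cand)[1]][:3])
for h in (.028,.034,.04):
  for x in v:
    r=fit([x],(.566,-.114,0),(.06,.028,.098-.054+h-.028),.054,dy=(0,)); print(h,x[0],np.round(r.x,4),r.fun)
E
```

```text
clock: 9.42
eef_pos: [0.5673, -0.1135, 0.0646]
tool_rot: [-3.141, 0.0, -0.001]
contact_force: [-0.9, -0.3, 0.2]
grip_width: 0.498
grip_force: 0.0
clock: 10.08
eef_pos: [0.5037, -0.1131, 0.2149]
tool_rot: [-3.141, 0.0, 0.002]
contact_force: [0.9, -0.7, -0.0]
grip_width: 0.497
grip_force: 0.0
[ 0.5037 -0.1131  0.2149]
slots [[0.564, -0.1752], [0.64, -0.1143], [0.6376, -0.1768]] [0.94, 0.76, 0.71]
carrier mask [ 6.016e-01 -1.441e-01 -4.000e-04] 0.123
slot fit [ 0.6029 -0.1444 -0.0516] [0.002  0.     0.0016]
0 [([260.0, 114.0], 0.76, [0.5702, -0.1148]), ([343.0, 244.0], 0.52, [0.3991, -0.2272])]
0.028 [([260.0, 114.0], 0.76, [0.5702, -0.1148]), ([343.0, 244.0], 0.52, [0.4116, -0.219])]
0.028 wrist [ 0.5606 -0.1146  0.0098] 0.24033868312835693
0.028 side [ 0.5551 -0.1118  0.4313] 0.23421818017959595
0.034 wrist [ 0.5609 -0.1143  0.0193] 0.22388792037963867
0.034 side [ 0.5546 -0.1109  0.3728] 0.22346454858779907
0.04 wrist [ 0.5604 -0.114   0.0046] 0.21323883533477783
0.04 side [ 0.5541 -0.1074  0.2706] 0.2269277572631836
```

View pics/w6.png

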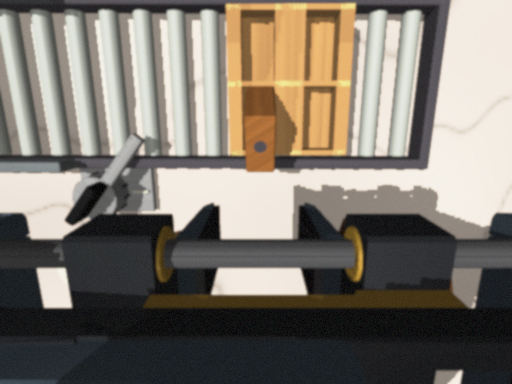

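Run:
```python
from h import *
s=get_state()
for z in (.098,.103,.11): print(z,[np.round(onz('wrist',p,z,s)[:2],4).tolist() for p in [(246,115),(275,115),(246,171),(275,171)]])
row(.396,-.2,.17,-.26)
row(.4058,-.2293,.17,-.26)
```

```text
0.098 [[0.5731, -0.1026], [0.573, -0.129], [0.5213, -0.102], [0.5213, -0.1296]]
0.103 [[0.5731, -0.1028], [0.5731, -0.1287], [0.5222, -0.1022], [0.5222, -0.1293]]
0.11 [[0.5731, -0.103], [0.5731, -0.1284], [0.5235, -0.1025], [0.5235, -0.129]]
row -0.0009 0.0003 0.2602 -0.1115 0.0865 0.0443 | rows>= 3.5 q [-0.34  0.35  1.6   0.    1.19  1.23]
row -0.0009 0.0003 0.2602 -0.1017 0.1158 0.0442 | rows>= 3.8 q [-0.34  0.35  1.6   0.    1.19  1.23]
```

The block leans towards −x: its top face covers x 0.521–0.573 instead of 0.536–0.596. I'll push its top back upright with closed fingers from the −x side.

```bash
python3 -m crank '0 0 0 -.02 0 0 0;0 0 0 -.03 0.001 .03 0;0 0 0 -.03 .001 .07 0;0 0 0 -.03 .001 .11 0;0 0 0 -.03 .001 .138 0;0 0 0 -.03 .001 .138 0;0 0 0 -.02 .001 .138 0;0 0 0 -.01 .001 .138 0'
python3 -m crank '0 0 0 .006 0 0 0;0 0 0 .010 0 0 0;0 0 0 .014 0 0 0;0 0 0 .018 0 0 0;0 0 0 .021 0 0 0;0 0 0 .024 0 0 0;0 0 0 .024 0 0 0'
```

```text
clock: 11.25
eef_pos: [0.4987, -0.1147, 0.078]
tool_rot: [-3.141, 0.0, -0.002]
contact_force: [-2.8, -0.9, 1.5]
grip_width: 0.002
grip_force: 2.6
clock: 11.83
eef_pos: [0.5179, -0.1138, 0.0763]
tool_rot: [-3.14, -0.001, 0.01]
contact_force: [-19.9, -1.4, 9.2]
grip_width: 0.006
grip_force: 9.8
```

```bash
python3 -m crank '0 0 0 -.01 0 0 0;0 0 0 -.03 0 -.03 0;0 0 0 -.03 0 -.07 0;0 0 0 -.03 0 -.11 0;0 0 0 -.03 0 -.138 0;0 0 0 -.03 0 -.138 0;0 0 0 -.03 0 -.138 0'
python3 - <<'E'
from h import *
s=get_state();print(s['eef_pos'],s['tool_rot']);im=capture('wrist');cv2.imwrite('pics/w7.png',cv2.resize(im[:230,100:400,::-1],(780,598),interpolation=cv2.INTER_CUBIC))
im=capture('side');cv2.imwrite('pics/s7.png',cv2.resize(im[130:230,200:340,::-1],(784,560),interpolation=cv2.INTER_CUBIC))
E
```

```text
clock: 12.42
eef_pos: [0.4923, -0.115, 0.2165]
tool_rot: [3.141, -0.0, 0.007]
contact_force: [-0.5, 0.2, -0.3]
grip_width: 0.009
grip_force: 0.0
[ 0.49233423 -0.11495659  0.21649385] [ 3.14081970e+00 -5.20101988e-05  7.28527888e-03]
```

View pics/w7.png

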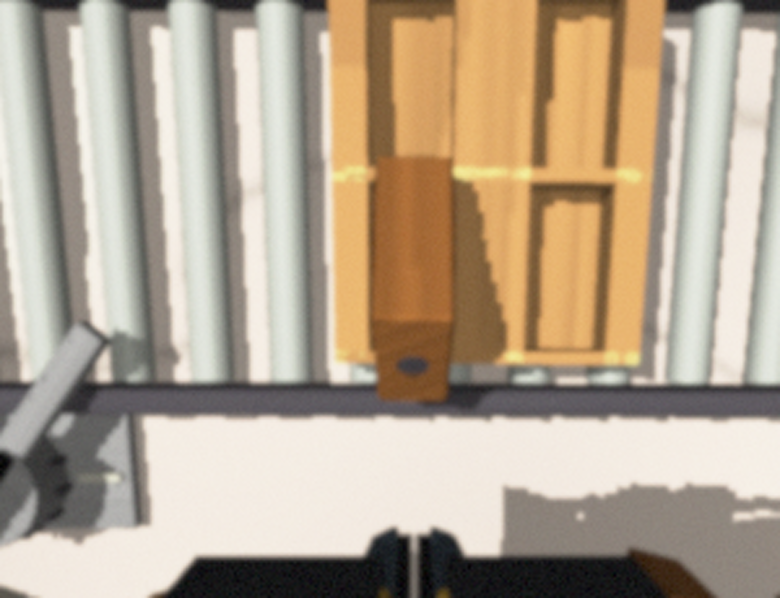

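View pics/s7.png

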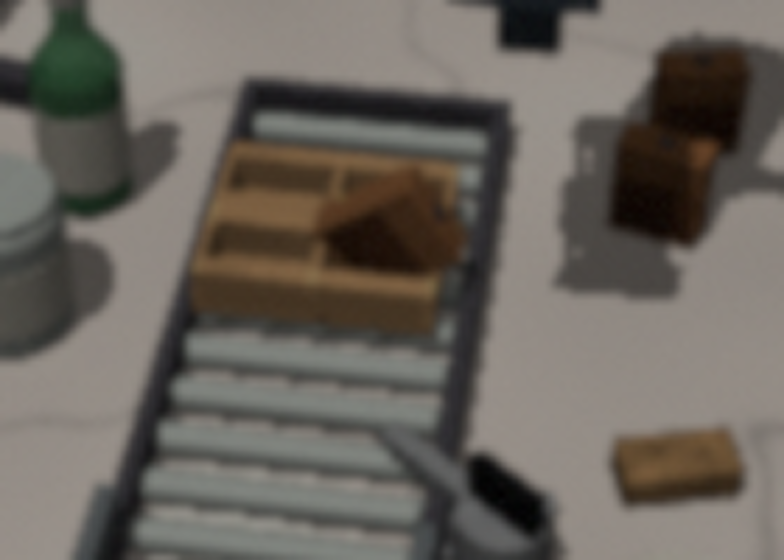

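The block is now tipped steeply: its bottom +x edge is on the divider and its top leans to −x. The broad faces are still along ±y, so I'll solve for its tilt from the three edges and grip it along its own axis.

Run:
```python
from h import *
from scipy.optimize import least_squares
s=get_state()
obs={'B':(245.4,273.8,60.4),'A':(242.7,273.8,123.8),'C':(245.4,272.3,153.8)}
def pts(p):
    x,z,t,y=p; A=np.array([x,z]); B=A+.07*np.array([np.sin(t),-np.cos(t)]); C=A+.06*np.array([-np.cos(t),-np.sin(t)]); return dict(A=A,B=B,C=C)
def res(p):
    r=[]
    for k,q in pts(p).items():
        l=proj('wrist',[q[0],p[3]+.014,q[1]],s);rr=proj('wrist',[q[0],p[3]-.014,q[1]],s); o=obs[k]; r+=[l[0]-o[0],rr[0]-o[1],(l[1]+rr[1])/2-o[2]]
    return r
for t0 in (.4,.8,1.1):
    f=least_squares(res,[.56,.1,t0,-.114]); print(np.round(f.x,4),round(f.cost,2),{k:np.round(v,4).tolist() for k,v in pts(f.x).items()},np.round(f.fun,1))
```

```text
[ 0.549   0.1069  0.99   -0.1152] 1.26 {'A': [0.549, 0.1069], 'B': [0.6075, 0.0685], 'C': [0.5161, 0.0568]} [ 0.4  0.8 -0.1 -1.1 -0.4  0.1  0.5 -0.3 -0. ]
[ 0.549   0.1069  0.99   -0.1152] 1.26 {'A': [0.549, 0.1069], 'B': [0.6075, 0.0685], 'C': [0.5161, 0.0568]} [ 0.4  0.8 -0.1 -1.1 -0.4  0.1  0.5 -0.3 -0. ]
[ 0.549   0.1069  0.99   -0.1152] 1.26 {'A': [0.549, 0.1069], 'B': [0.6075, 0.0685], 'C': [0.5161, 0.0568]} [ 0.4  0.8 -0.1 -1.1 -0.4  0.1  0.5 -0.3 -0. ]
```

```bash
cat >> h.py <<'E'
def rowp(x,y,z,psi,pit):
    s=get_state(); Rc=R.from_rotvec(s['tool_rot']); Rt=R.from_euler('z',psi)*R.from_euler('x',np.pi)*R.from_euler('y',pit)
    r=(Rc.inv()*Rt).as_rotvec(); t=Rc.inv().apply(np.array([x,y,z])-s['eef_pos'])
    print('row',' '.join(f'{v:.4f}' for v in np.r_[r,t]),'| rows>=',round(max(np.linalg.norm(t)/.0417,np.degrees(np.linalg.norm(r))/7.16),1),'q',np.round(s['qpos'],2))
E
python3 - <<'E'
from h import *
rowp(.524,-.1152,.136,0,.5)
E
```

```text
row -0.0009 0.5000 -0.0002 0.0331 0.0008 0.0782 | rows>= 4.0 q [-0.35  0.32  1.64  0.    1.18  1.22]
```

```bash
python3 -m crank '0 .12 0 .005 0 .01 .5;0 .24 0 .015 0 .03 .5;0 .36 0 .025 0 .05 .5;0 .5 0 .033 .001 .078 .5;0 .5 0 .033 .001 .078 .5;0 .5 0 .033 .001 .078 .5;0 .5 0 .033 .001 .078 .5'
python3 -m crank '0 0 0 0 0 .025 .5;0 0 0 0 0 .05 .5;0 0 0 0 0 .07 .5;0 0 0 0 0 .078 .5;0 0 0 0 0 .078 .5'
python3 - <<'E'
from h import *
rowp(.562,-.1152,.066,0,.5)
E
```

```text
clock: 13.1
eef_pos: [0.5212, -0.1152, 0.1335]
tool_rot: [-3.044, 0.004, -0.771]
contact_force: [-0.6, -0.4, -0.5]
grip_width: 0.48
grip_force: 0.0
clock: 13.52
eef_pos: [0.5621, -0.1146, 0.0662]
tool_rot: [-3.041, -0.0, -0.773]
contact_force: [-1.1, 0.0, -0.1]
grip_width: 0.498
grip_force: 0.0
row -0.0034 0.0023 -0.0008 -0.0002 0.0006 0.0001 | rows>= 0.0 q [-0.43  0.55  2.06  1.2   0.22 -0.  ]
```

```bash
python3 -m crank '0 0 0 0 0 0 .2;0 0 0 0 0 0 .2;0 0 0 0 0 0 .2;0 0 0 0 0 0 .2;0 0 0 0 0 -.01 .2;0 0 0 0 0 -.03 .2;0 0 0 0 0 -.06 .2;0 0 0 0 0 -.09 .2;0 0 0 0 0 -.12 .2;0 0 0 0 0 -.12 .2' 40
python3 - <<'E'
from h import *
s=get_state();print(np.round(s['qpos'],2))
im=capture('wrist');cv2.imwrite('pics/w8.png',im[:,:,::-1])
rowp(.47,-.11,.20,0,0)
E
```

```text
clock: 14.35
eef_pos: [0.5028, -0.116, 0.1776]
tool_rot: [3.04, -0.0, 0.782]
contact_force: [1.2, -1.0, -0.9]
grip_width: 0.309
grip_force: 40.0
[-0.5   0.25  2.07  0.58  0.43  0.58]
row 0.0019 -0.5038 -0.0002 -0.0181 -0.0060 -0.0372 | rows>= 4.0 q [-0.5   0.25  2.07  0.59  0.43  0.58]
```

View pics/w8.png

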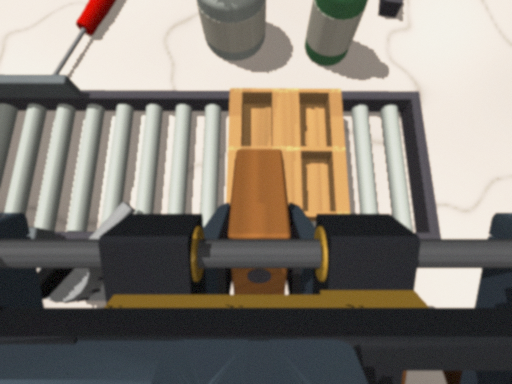

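The block is held, tilted in the grip: bottom edge at row 149, top edge at row 208, cols 228–289. Solving its tilt relative to the tool.

Run:
```python
from h import *
from scipy.optimize import least_squares
K,_=cam('wrist',get_state()); M=np.linalg.inv(np.array(camera_model('wrist')['mount']))
def pj(P): q=K@(M@np.r_[P,1])[:3]; return q[:2]/q[2]
obs=[(228,289,208),(236,282,149.5)]
def res(p): # A (x,z tool), tilt t: block down dir = (sin t, cos t) in tool x,z
    x,z,t=p; A=np.array([x,z]);B=A+.07*np.array([np.sin(t),np.cos(t)]); r=[]
    for q,o in zip((A,B),obs):
        l=pj([q[0],-.014,q[1]]);rr=pj([q[0],.014,q[1]]); r+=[l[0]-o[0],rr[0]-o[1],2*((l[1]+rr[1])/2-o[2])]
    return r
f=least_squares(res,[.02,-.03,.5]); x,z,t=f.x; print(np.round(f.x,4),np.round(f.fun,1))
d=np.array([np.sin(t),np.cos(t)]);e=np.array([np.cos(t),-np.sin(t)])
A=np.array([x,z]);B=A+.07*d; O=B-.03*e; print('origin of block (bottom centre) in tool x,z',O, 'D',B-.06*e)
# upright pose: tool pitch -t ; world offsets
c=np.cos(-t);s_=np.sin(-t)  # tool x axis world=(c, +?) 
Rt=R.from_euler('x',np.pi)*R.from_euler('y',-t); o=Rt.apply([O[0],0,O[1]]); print('bottom centre rel TCP in world when upright',o, 'down dir',Rt.apply([d[0],0,d[1]]))
print('bench target'); tg=np.array([.445,-.105,.004])-o; print(tg); rowp(*tg,0,-t)
tg[2]+=.1; rowp(*tg,0,-t)
```

```text
[ 0.0252 -0.039   0.2735] [-2.1 -1.1  0.  -0.1 -3.  -0.1]
origin of block (bottom centre) in tool x,z [0.0152168  0.03653185] D [-0.01366819  0.04463476]
bottom centre rel TCP in world when upright [ 4.78408969e-03 -4.81091284e-18 -3.92840846e-02] down dir [-8.74096187e-17 -1.22464680e-16 -1.00000000e+00]
bench target
[ 0.44021591 -0.105       0.04328408]
row 0.0019 -0.7773 -0.0005 -0.1198 -0.0113 0.0856 | rows>= 6.2 q [-0.5   0.25  2.07  0.59  0.43  0.58]
row 0.0019 -0.7773 -0.0005 -0.0716 -0.0111 -0.0020 | rows>= 6.2 q [-0.5   0.25  2.07  0.59  0.43  0.58]
```

```bash
python3 -m crank '0 -.1 0 -.01 0 -.02 .2;0 -.2 0 -.02 0 -.03 .2;0 -.3 0 -.03 -.002 -.02 .2;0 -.4 0 -.045 -.005 -.01 .2;0 -.5 0 -.06 -.008 -.005 .2;0 -.6 0 -.07 -.011 -.002 .2;0 -.7 0 -.07 -.011 -.002 .2;0 -.78 0 -.07 -.011 -.002 .2;0 -.78 0 -.07 -.011 -.002 .2;0 -.78 0 -.07 -.011 -.002 .2'
python3 - <<'E'
from h import *
s=get_state();print(np.round(s['qpos'],2))
rowp(.44,-.105,.049,0,-.2735)
im=capture('side');cv2.imwrite('pics/s8.png',cv2.resize(im[110:230,240:380,::-1],(700,600),interpolation=cv2.INTER_CUBIC))
E
```

```text
clock: 15.23
eef_pos: [0.4423, -0.104, 0.1401]
tool_rot: [-3.109, -0.002, 0.437]
contact_force: [-0.1, -0.3, -1.4]
grip_width: 0.305
grip_force: 40.0
[-0.3   0.49  1.63 -0.08  1.28  1.3 ]
row -0.0017 0.0059 0.0017 0.0230 0.0012 0.0882 | rows>= 2.2 q [-0.3   0.49  1.63 -0.08  1.28  1.3 ]
```

View pics/s8.png

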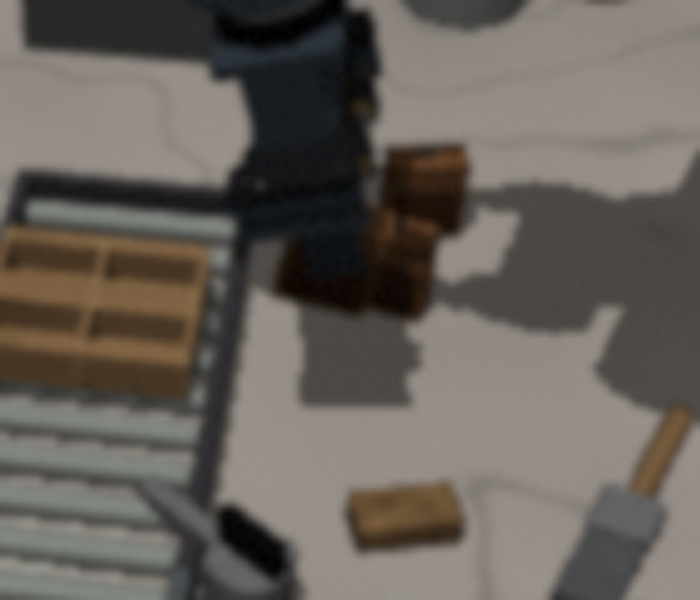

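The held block (side crop, bottom edge from (280,292) to (365,312)) is parallel to the carrier edge, so it is upright. Setting it on the bench.

```bash
python3 -m crank '0 0 0 .008 0 .03 .2;0 0 0 .015 0 .06 .2;0 0 0 .021 0 .08 .2;0 0 0 .023 0 .088 .2;0 0 0 .0245 0 .093 .2;0 0 0 .0245 0 .093 .2'
python3 -m crank '0 0 0 .0005 0 .002 .2;0 0 0 .0005 0 .002 .2'
```

```text
clock: 15.78
eef_pos: [0.4392, -0.1044, 0.0455]
tool_rot: [-3.11, 0.0, 0.437]
contact_force: [-0.8, -0.1, -0.7]
grip_width: 0.307
grip_force: 40.0
clock: 15.95
eef_pos: [0.44, -0.1046, 0.0442]
tool_rot: [-3.111, 0.0, 0.435]
contact_force: [-1.1, 0.1, -0.1]
grip_width: 0.303
grip_force: 40.0
```

```bash
python3 -m crank '0 0 0 .0005 0 .002 .2;0 0 0 .001 0 .004 .2;0 0 0 .001 0 .004 .2;0 0 0 .001 0 .004 .55;0 0 0 .001 0 .004 .55;0 0 0 .001 0 .004 .55;0 0 0 .001 0 .004 .55'
python3 - <<'E'
from h import *
rowp(.44,-.1045,.17,0,0)
rowp(.4275,-.1045,.085,0,-.28)
E
```

```text
clock: 16.53
eef_pos: [0.4393, -0.1044, 0.0393]
tool_rot: [-3.11, -0.0, 0.438]
contact_force: [-0.2, -0.1, -0.4]
grip_width: 0.538
grip_force: 0.0
row -0.0008 0.2799 0.0001 -0.0355 -0.0000 -0.1258 | rows>= 3.1 q [-0.3   0.64  1.72 -0.09  1.05  1.33]
row -0.0007 -0.0001 0.0002 -0.0240 0.0001 -0.0407 | rows>= 1.1 q [-0.3   0.64  1.72 -0.09  1.05  1.33]
```

```bash
python3 -m crank '0 0 0 0 0 -.03 .6;0 0 0 0 0 -.06 .6;0 0 0 0 0 -.09 .6;0 .1 0 -.01 0 -.115 .6;0 .2 0 -.025 0 -.125 .6;0 .28 0 -.0355 0 -.126 .6;0 .28 0 -.0355 0 -.126 .6;0 .28 0 -.0355 0 -.126 .6;0 .28 0 -.0355 0 -.126 .6'
python3 - <<'E'
from blocks import *
blocks(([.445,-.105,0],),('wrist',),False)
s=get_state()
print([(round(d['p'],2),np.round(onz('wrist',d['xy'],0,s)[:2],4).tolist()) for d in place_of('wrist','block')])
E
```

```text
clock: 17.28
eef_pos: [0.4404, -0.1048, 0.1703]
tool_rot: [-3.141, 0.0, 0.001]
contact_force: [0.4, 0.2, -0.0]
grip_width: 0.602
grip_force: 0.0
   ['wrist'] [ 0.4517 -0.1048  0.0037] 0.045
[(0.89, [0.4533, -0.108]), (0.75, [0.4101, -0.2296]), (0.72, [0.3817, -0.3229])]
```

The block stands again on the bench at (0.452, -0.105). Before regrasping I'll look at the slots straight from above with the empty gripper, in the same viewing geometry as the grasp, so camera biases cancel.

```bash
python3 -m crank '0 0 0 .04 .01 -.03 .6;0 0 0 .08 .02 -.05 .6;0 0 0 .11 .03 -.06 .6;0 0 0 .125 .04 -.06 .6;0 0 0 .125 .04 -.06 .6;0 0 0 .125 .04 -.06 .6;0 0 0 .125 .04 -.06 .6;0 0 0 .125 .04 -.06 .6'
python3 - <<'E'
from car import *
im,s=carrier((.602,-.145,0)); cv2.imwrite('pics/w9.png',cv2.resize(im[:240,130:390,::-1],(780,720)[:1]+(600,),interpolation=cv2.INTER_CUBIC))
for c in ('scene','side'):
    for cc,m,s2,d in look((c,),'carrier')[:2]:
        r=fit([(cc,m,s2)],(.602,-.145,0),(.147,.126,.032),.022,dy=(0,)); print(c,d['p'],np.round(r.x,4),round(r.fun,3))
E
```

```text
clock: 18.1
eef_pos: [0.5641, -0.144, 0.2295]
tool_rot: [-3.14, -0.0, 0.003]
contact_force: [0.3, -0.1, -0.2]
grip_width: 0.6
grip_force: 0.0
[ 0.5641 -0.144   0.2295]
slots [[0.6429, -0.114], [0.5696, -0.1067], [0.5674, -0.1758], [0.6409, -0.1769]] [0.95, 0.84, 0.73, 0.64]
carrier mask [ 0.6071 -0.1458 -0.0041] 0.009
slot fit [ 0.6058 -0.1442 -0.0499] [0.     0.0044 0.002  0.0016]
scene 0.87 [ 0.6031 -0.1438 -0.0116] 0.164
side 0.87 [ 0.6068 -0.1431 -0.0058] 0.038
```

View pics/w9.png

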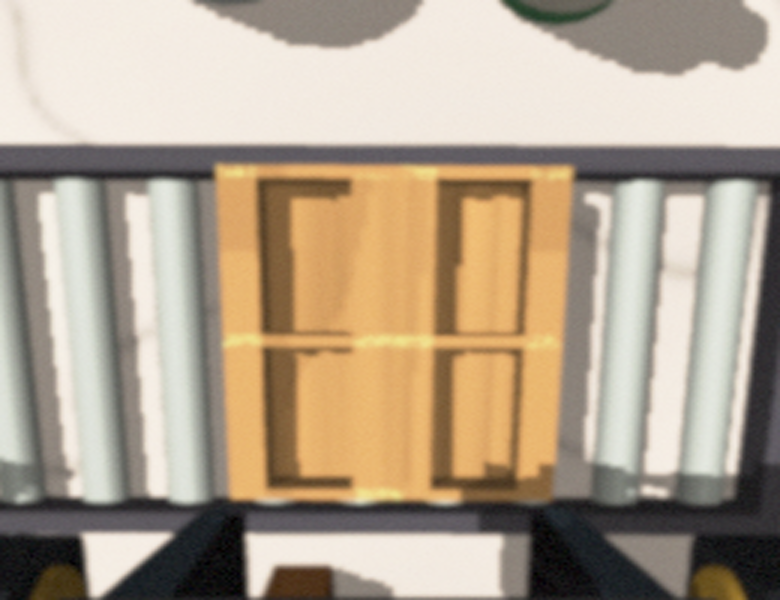

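The carrier sits about 5 mm nearer the +x rail now: rim at cols 217–573, rows 165–500 in the crop. The mask fit gives centre (0.607, -0.1456). Going back to regrasp the block.

```bash
python3 -m crank '0 0 0 -.04 -.01 .01 .6;0 0 0 -.08 -.025 .03 .6;0 0 0 -.11 -.039 .06 .6;0 0 0 -.1124 -.039 .1 .6;0 0 0 -.1124 -.039 .135 .6;0 0 0 -.1124 -.0392 .165 .6;0 0 0 -.1124 -.0392 .185 .6;0 0 0 -.1124 -.0392 .1945 .6;0 0 0 -.1124 -.0392 .1945 .6'
python3 -m crank '0 0 0 0 0 0 .2;0 0 0 0 0 0 .2;0 0 0 0 0 0 .2;0 0 0 0 0 0 .2;0 0 0 0 0 -.01 .2;0 0 0 0 0 -.03 .2;0 0 0 0 0 -.06 .2;0 0 0 0 0 -.09 .2;0 0 0 0 0 -.1 .2;0 0 0 0 0 -.1 .2' 25
python3 - <<'E'
from h import *
row(.5715,-.1135,.12,0)
E
```

```text
clock: 19.25
eef_pos: [0.4515, -0.1048, 0.0339]
tool_rot: [-3.14, 0.0, 0.005]
contact_force: [0.4, 0.5, 0.3]
grip_width: 0.597
grip_force: 0.0
clock: 20.08
eef_pos: [0.4542, -0.1058, 0.1386]
tool_rot: [3.14, 0.0, 0.008]
contact_force: [0.8, 0.5, -0.9]
grip_width: 0.312
grip_force: 25.0
row 0.0012 -0.0053 0.0000 0.1172 0.0076 0.0193 | rows>= 2.9 q [-0.36  0.37  1.82  0.    0.94  1.21]
```

```bash
python3 -m crank '0 0 0 .03 .002 -.02 .2;0 0 0 .06 .004 -.02 .2;0 0 0 .09 .006 -.01 .2;0 0 0 .11 .0085 0 .2;0 0 0 .1185 .0085 .02 .2;0 0 0 .1185 .0085 .03 .2;0 0 0 .1185 .0085 .03 .2;0 0 0 .1185 .0085 .03 .2;0 0 0 .1185 .0085 .03 .2'
python3 - <<'E'
from h import *
s=get_state();print(s['eef_pos'],s['tool_rot'])
row(.5715,-.1135,.105,0)
E
```

```text
clock: 20.83
eef_pos: [0.5705, -0.1138, 0.1062]
tool_rot: [-3.141, 0.0, 0.0]
contact_force: [-0.3, -0.1, -0.5]
grip_width: 0.31
grip_force: 25.0
[ 0.57046032 -0.11376621  0.10618784] [-3.14078417e+00  2.37441713e-04  1.79972148e-04]
row -0.0008 0.0001 -0.0002 0.0010 -0.0003 0.0012 | rows>= 0.0 q [-0.3   0.56  1.57  0.    1.01  1.27]
```

Correct by +1 mm and lower in stages, watching the force.

```bash
python3 -m crank '0 0 0 .001 0 .008 .2;0 0 0 .001 0 .014 .2;0 0 0 .001 0 .02 .2;0 0 0 .001 0 .024 .2;0 0 0 .001 0 .027 .2;0 0 0 .001 0 .027 .2'
```

```text
clock: 21.33
eef_pos: [0.5717, -0.1136, 0.0779]
tool_rot: [-3.14, -0.0, 0.002]
contact_force: [-1.3, 0.5, -0.3]
grip_width: 0.31
grip_force: 25.0
```

```bash
python3 -m crank '0 0 0 0 0 .005 .2;0 0 0 0 0 .009 .2;0 0 0 0 0 .012 .2;0 0 0 0 0 .0145 .2;0 0 0 0 0 .0145 .2'
```

```text
clock: 21.75
eef_pos: [0.5727, -0.1139, 0.0649]
tool_rot: [-3.141, -0.0, -0.003]
contact_force: [-1.4, 0.4, 12.1]
grip_width: 0.308
grip_force: 25.0
```

```bash
python3 -m crank '0 0 0 0 0 0 .25;0 0 0 0 0 0 .45;0 0 0 0 0 0 .5;0 0 0 0 0 0 .5;0 0 0 0 0 0 .5;0 0 0 0 0 -.02 .5;0 0 0 0 0 -.05 .5;0 0 0 0 0 -.09 .5;0 0 0 -.01 0.02 -.13 .6;0 0 0 -.01 .03 -.165 .6;0 0 0 -.01 .03 -.165 .6;0 0 0 -.01 .03 -.165 .6'
python3 - <<'E'
from car import *
im,s=carrier((.607,-.145,0)); cv2.imwrite('pics/w10.png',cv2.resize(im[:240,130:390,::-1],(780,600),interpolation=cv2.INTER_CUBIC))
E
```

```text
clock: 22.75
eef_pos: [0.5631, -0.1448, 0.2313]
tool_rot: [3.141, -0.001, 0.007]
contact_force: [-0.1, 0.2, -0.4]
grip_width: 0.601
grip_force: 0.0
[ 0.5631 -0.1448  0.2313]
slots [[0.6419, -0.1158], [0.5699, -0.1779], [0.6402, -0.1774], [0.5691, -0.1086]] [0.91, 0.76, 0.75, 0.57]
carrier mask [ 0.6072 -0.1461 -0.0042] 0.13
slot fit [ 0.6052 -0.1448 -0.0161] [0.0025 0.0018 0.     0.0038]
```

View pics/w10.png

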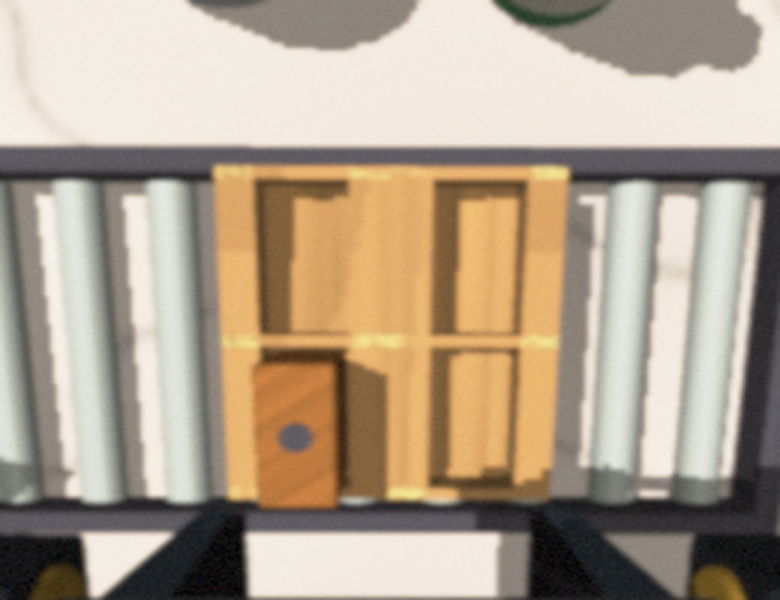

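The block now stands upright in its slot: top face at crop cols 254–340, rows 360–508, no lean. Next is block B.

Run:
```python
from h import *
s=get_state(); print([np.round(onz('wrist',p,.098,s)[:2],4).tolist() for p in [(214.7,144),(243.3,144),(243.3,203)]])
row(.4058,-.2293,.17,-.26)
```

```text
[[0.5992, -0.1009], [0.5992, -0.1288], [0.5393, -0.128]]
row -0.0014 0.0026 0.2603 -0.1555 0.0860 0.0579 | rows>= 4.5 q [-0.35  0.42  1.44  0.    1.29  1.22]
```

```bash
python3 -m crank '0 0 .06 -.03 .02 -.01 .6;0 0 .12 -.065 .04 0 .6;0 0 .18 -.1 .06 .01 .6;0 0 .24 -.135 .08 .03 .6;0 0 .26 -.1555 .086 .058 .6;0 0 .26 -.1555 .086 .058 .6;0 0 .26 -.1555 .086 .058 .6;0 0 .26 -.1555 .086 .058 .6'
python3 - <<'E'
from blocks import *
blocks(([.406,-.229,-.26],[.386,-.32,.21]),('wrist',),False)
row(.4058,-.2293,.034,-.26)
E
```

```text
clock: 23.62
eef_pos: [0.407, -0.2297, 0.1708]
tool_rot: [-3.114, 0.407, 0.001]
contact_force: [0.5, 0.0, 0.1]
grip_width: 0.597
grip_force: 0.0
   ['wrist'] [ 0.4058 -0.2295 -0.2703] 0.034
   ['wrist'] [ 0.3856 -0.3205  0.2399] 0.071
row -0.0005 -0.0009 0.0012 -0.0022 0.0001 0.1374 | rows>= 3.3 q [-0.64  0.33  1.78  0.    1.04  1.19]
```

```bash
python3 -m crank '0 0 .01 -.001 0 .035 .6;0 0 .01 -.001 0 .07 .6;0 0 .01 -.001 0 .105 .6;0 0 .01 -.001 0 .128 .6;0 0 .01 -.001 0 .1365 .6;0 0 .01 -.001 0 .1365 .6;0 0 .01 -.001 0 .1365 .6'
python3 -m crank '0 0 0 0 0 0 .2;0 0 0 0 0 0 .2;0 0 0 0 0 0 .2;0 0 0 0 0 0 .2;0 0 0 0 0 -.01 .2;0 0 0 0 0 -.03 .2;0 0 0 0 0 -.06 .2;0 0 0 0 0 -.09 .2;0 0 0 0 0 -.1 .2;0 0 0 0 0 -.1 .2;0 0 0 0 0 -.1 .2' 25
python3 - <<'E'
from h import *
row(.5715,-.1780,.14,0)
E
```

```text
clock: 24.3
eef_pos: [0.4065, -0.2296, 0.0352]
tool_rot: [-3.113, 0.422, -0.001]
contact_force: [-0.1, 0.3, 1.9]
grip_width: 0.597
grip_force: 0.0
clock: 25.22
eef_pos: [0.4058, -0.2297, 0.135]
tool_rot: [-3.113, 0.423, -0.002]
contact_force: [0.7, -0.0, -0.4]
grip_width: 0.305
grip_force: 25.0
row -0.0001 -0.0013 -0.2701 0.1459 -0.0940 -0.0048 | rows>= 4.2 q [-0.64  0.38  1.82  0.    0.94  1.2 ]
```

```bash
python3 -m crank '0 0 -.06 .02 -.02 -.025 .2;0 0 -.12 .05 -.04 -.025 .2;0 0 -.18 .085 -.06 -.02 .2;0 0 -.24 .12 -.08 -.015 .2;0 0 -.27 .1459 -.094 -.005 .2;0 0 -.27 .1459 -.094 .01 .2;0 0 -.27 .1459 -.094 .03 .2;0 0 -.27 .1459 -.094 .03 .2;0 0 -.27 .1459 -.094 .03 .2;0 0 -.27 .1459 -.094 .03 .2'
python3 - <<'E'
from h import *
row(.5715,-.1778,.08,0)
s=get_state();im=capture('wrist')
sl=[(round(d['p'],2),np.round(onz('wrist',d['xy'],.028,s)[:2],4).tolist()) for d in place_of('wrist','slot')];print(sl)
print([(round(d['p'],2),np.round(onz('wrist',d['xy'],.022,s)[:2],4).tolist()) for d in place_of('wrist','carrier')])
E
```

```text
clock: 26.05
eef_pos: [0.571, -0.178, 0.1047]
tool_rot: [-3.141, 0.001, 0.001]
contact_force: [-0.2, -1.1, -1.1]
grip_width: 0.308
grip_force: 25.0
row -0.0011 0.0006 -0.0004 0.0005 -0.0001 0.0247 | rows>= 0.6 q [-0.4   0.58  1.53  0.    1.03  1.17]
[(0.95, [0.6412, -0.1146]), (0.94, [0.6424, -0.1778]), (0.75, [0.5714, -0.1111])]
[(0.86, [0.6088, -0.1448])]
```

Carrier unmoved. Lowering.

```bash
python3 -m crank '0 0 0 .0005 0 .008 .2;0 0 0 .0005 0 .014 .2;0 0 0 .0005 0 .02 .2;0 0 0 .0005 0 .025 .2;0 0 0 .0005 0 .027 .2;0 0 0 .0005 0 .027 .2'
python3 -m crank '0 0 0 0 0 .005 .2;0 0 0 0 0 .009 .2;0 0 0 0 0 .011 .2;0 0 0 0 0 .013 .2;0 0 0 0 0 .013 .2'
```

```text
clock: 26.7
eef_pos: [0.5714, -0.1776, 0.0768]
tool_rot: [-3.14, 0.0, 0.002]
contact_force: [0.3, 0.2, -1.0]
grip_width: 0.307
grip_force: 25.0
clock: 27.12
eef_pos: [0.572, -0.1779, 0.0653]
tool_rot: [-3.141, -0.0, -0.001]
contact_force: [-2.9, -0.0, 11.9]
grip_width: 0.306
grip_force: 25.0
```

```bash
python3 -m crank '0 0 0 0 0 0 .25;0 0 0 0 0 0 .45;0 0 0 0 0 0 .5;0 0 0 0 0 0 .5;0 0 0 0 0 0 .5;0 0 0 0 0 -.02 .5;0 0 0 0 0 -.05 .5;0 0 0 0 0 -.09 .5;0 0 0 -.01 -0.02 -.13 .6;0 0 0 -.01 -.03 -.165 .6;0 0 0 -.01 -.03 -.165 .6;0 0 0 -.01 -.03 -.165 .6'
python3 - <<'E'
from car import *
im,s=carrier((.607,-.145,0)); cv2.imwrite('pics/w11.png',im[:,:,::-1])
ms=look(('wrist',),'block')
for y in (-.114,-.178):
    c=[(np.hypot(*(proj('wrist',[.57,y,.09],s)-d['xy'])),i) for i,(_,m,_,d) in enumerate(ms)]
    m=ms[min(c)[1]]; r=fit([m[:3]],(.57,y,0),(.06,.028,.044),.054,dy=(0,)); print(np.round(r.x,4),round(r.fun,3))
row(.3856,-.3205,.17,.22)
E
```

```text
clock: 28.12
eef_pos: [0.5629, -0.1477, 0.232]
tool_rot: [3.141, 0.001, 0.007]
contact_force: [-0.2, 0.1, -0.3]
grip_width: 0.605
grip_force: 0.0
[ 0.5629 -0.1477  0.232 ]
slots [[0.6411, -0.1777], [0.5708, -0.1052], [0.6461, -0.1172], [0.5706, -0.1757]] [0.87, 0.84, 0.7, 0.55]
slot fit [ 0.6072 -0.144  -0.0477] [0.     0.0058 0.004  0.0015]
[ 0.5721 -0.1148 -0.0094] 0.044
[ 0.5726 -0.1774  0.0128] 0.051
row -0.0018 0.0018 -0.2203 -0.1756 0.1726 0.0585 | rows>= 6.1 q [-0.36  0.42  1.44  0.    1.29  1.21]
```

```bash
python3 -m crank '0 0 -.05 -.028 .028 -.01 .6;0 0 -.1 -.057 .057 0 .6;0 0 -.15 -.086 .086 .01 .6;0 0 -.2 -.115 .115 .02 .6;0 0 -.22 -.145 .145 .04 .6;0 0 -.22 -.1756 .1726 .0585 .6;0 0 -.22 -.1756 .1726 .0585 .6;0 0 -.22 -.1756 .1726 .0585 .6;0 0 -.22 -.1756 .1726 .0585 .6;0 0 -.22 -.1756 .1726 .0585 .6'
python3 - <<'E'
from blocks import *
blocks(([.386,-.32,.21],),('wrist',),False)
row(.3856,-.3205,.034,.22)
E
```

```text
clock: 29.25
eef_pos: [0.3871, -0.3202, 0.1712]
tool_rot: [-3.122, -0.345, -0.001]
contact_force: [0.0, -0.4, 0.5]
grip_width: 0.598
grip_force: 0.0
   ['wrist'] [ 0.3858 -0.3204  0.2233] 0.04
row -0.0002 -0.0008 0.0014 -0.0019 0.0002 0.1374 | rows>= 3.3 q [-0.81  0.37  1.7   0.    1.07  0.54]
```

```bash
python3 -m crank '0 0 0 -.001 0 .035 .6;0 0 0 -.001 0 .07 .6;0 0 0 -.001 0 .105 .6;0 0 0 -.001 0 .128 .6;0 0 0 -.001 0 .1365 .6;0 0 0 -.001 0 .1365 .6;0 0 0 -.001 0 .1365 .6'
python3 -m crank '0 0 0 0 0 0 .2;0 0 0 0 0 0 .2;0 0 0 0 0 0 .2;0 0 0 0 0 0 .2;0 0 0 0 0 -.01 .2;0 0 0 0 0 -.03 .2;0 0 0 0 0 -.06 .2;0 0 0 0 0 -.09 .2;0 0 0 0 0 -.12 .2;0 0 0 0 0 -.12 .2;0 0 0 0 0 -.12 .2' 25
python3 - <<'E'
from h import *
row(.6425,-.1785,.15,0)
E
```

```text
clock: 29.93
eef_pos: [0.386, -0.3206, 0.0353]
tool_rot: [-3.122, -0.346, -0.001]
contact_force: [1.2, -0.1, 0.5]
grip_width: 0.599
grip_force: 0.0
clock: 30.85
eef_pos: [0.3859, -0.3214, 0.1566]
tool_rot: [3.12, 0.345, 0.004]
contact_force: [-0.2, 0.3, -2.1]
grip_width: 0.306
grip_force: 25.0
row 0.0023 -0.0025 0.2199 0.2816 -0.0834 0.0070 | rows>= 7.0 q [-0.81  0.39  1.72  0.    1.03  0.54]
```

```bash
python3 -m crank '0 0 .05 .03 -.01 -.03 .2;0 0 .1 .07 -.02 -.04 .2;0 0 .15 .11 -.033 -.04 .2;0 0 .2 .15 -.045 -.04 .2;0 0 .22 .19 -.057 -.04 .2;0 0 .22 .23 -.068 -.035 .2;0 0 .22 .265 -.079 -.02 .2;0 0 .22 .2816 -.0834 -.005 .2;0 0 .22 .2816 -.0834 .005 .2;0 0 .22 .2816 -.0834 .005 .2;0 0 .22 .2816 -.0834 .005 .2'
python3 - <<'E'
from car import *
carrier((.607,-.145,0))
row(.6425,-.178,.105,0)
E
```

```text
clock: 31.77
eef_pos: [0.6406, -0.1778, 0.1485]
tool_rot: [-3.14, 0.0, 0.004]
contact_force: [-0.9, 0.1, -0.5]
grip_width: 0.3
grip_force: 25.0
[ 0.6406 -0.1778  0.1485]
slots [[0.6413, -0.1159]] [0.62]
carrier mask [ 0.6075 -0.146  -0.0124] 0.657
slot fit [ 0.6069 -0.1491  0.0341] [0.]
row -0.0003 -0.0011 -0.0011 0.0009 -0.0007 0.0456 | rows>= 1.1 q [-0.36  0.61  1.31  0.    1.22  1.21]
```

```bash
python3 -m crank '0 0 0 .001 0 .02 .2;0 0 0 .001 0 .035 .2;0 0 0 .001 0 .046 .2;0 0 0 .001 0 .055 .2;0 0 0 .001 0 .063 .2;0 0 0 .001 0 .070 .2;0 0 0 .001 0 .070 .2;0 0 0 .001 0 .070 .2'
```

```text
clock: 32.63
eef_pos: [0.6429, -0.1778, 0.0796]
tool_rot: [-3.141, 0.0, 0.0]
contact_force: [0.4, -0.8, -0.9]
grip_width: 0.305
grip_force: 25.0
```

```bash
python3 -m crank '0 0 0 0 0 .005 .2;0 0 0 0 0 .009 .2;0 0 0 0 0 .013 .2;0 0 0 0 0 .016 .2;0 0 0 0 0 .016 .2;0 0 0 0 0 .016 .2'
python3 -m crank '0 0 0 0 0 0 .25;0 0 0 0 0 0 .45;0 0 0 0 0 0 .5;0 0 0 0 0 0 .5;0 0 0 0 0 0 .5;0 0 0 0 0 -.02 .5;0 0 0 0 0 -.05 .5;0 0 0 0 0 -.09 .5;0 0 0 -.03 -0.02 -.13 .6;0 0 0 -.07 -.03 -.165 .6;0 0 0 -.08 -.03 -.165 .6;0 0 0 -.08 -.03 -.165 .6'
python3 - <<'E'
from car import *
im,s=carrier((.607,-.145,0)); cv2.imwrite('pics/w12.png',cv2.resize(im[:260,:390,::-1],(800,533),interpolation=cv2.INTER_CUBIC))
ms=look(('wrist',),'block')
for x,y in ((.572,-.114),(.572,-.178),(.643,-.178)):
    c=[(np.hypot(*(proj('wrist',[x,y,.09],s)-d['xy'])),i) for i,(_,m,_,d) in enumerate(ms)]
    m=ms[min(c)[1]]; r=fit([m[:3]],(x,y,0),(.06,.028,.044),.054,dy=(0,)); print(np.round(r.x,4),round(r.fun,3))
for t,z in dict(collar_grip=.066,lane=0,bay_home=.022).items():
    print(t,[(np.round(d['xy']).tolist(),round(d['p'],2),np.round(onz('wrist',d['xy'],z,s)[:2],4).tolist()) for d in place_of('wrist',t)][:6])
row(.5,.0,.25,0)
E
```

```text
clock: 33.13
eef_pos: [0.6436, -0.1779, 0.0645]
tool_rot: [-3.141, -0.0, -0.003]
contact_force: [-1.7, 1.5, 12.1]
grip_width: 0.31
grip_force: 25.0
clock: 34.13
eef_pos: [0.5602, -0.1471, 0.2324]
tool_rot: [3.141, 0.001, 0.004]
contact_force: [2.6, -1.0, 0.0]
grip_width: 0.597
grip_force: 0.0
[ 0.5602 -0.1471  0.2324]
slots [[0.6438, -0.1138], [0.6437, -0.1785], [0.5683, -0.1778], [0.572, -0.1067]] [0.96, 0.83, 0.58, 0.58]
carrier mask [ 0.607  -0.1464 -0.0118] 0.404
slot fit [ 0.6073 -0.1446 -0.0319] [0.     0.0021 0.0034 0.0049]
[ 0.5724 -0.1153 -0.0213] 0.043
[ 0.5721 -0.1775  0.0035] 0.036
[ 0.6433 -0.1775  0.0036] 0.039
collar_grip []
lane [([144.0, 133.0], 0.94, [0.6036, 0.0011])]
bay_home [([11.0, 138.0], 0.79, [0.5987, 0.1576]), ([282.0, 164.0], 0.21, [0.566, -0.1767])]
row -0.0012 0.0010 0.0000 -0.0631 -0.1480 -0.0219 | rows>= 3.9 q [-0.36  0.42  1.43  0.    1.29  1.21]
```

View pics/w12.png

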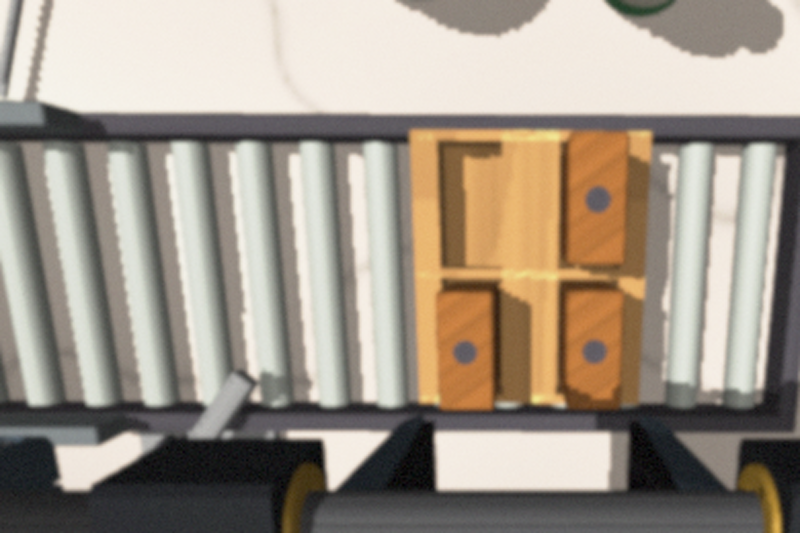

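All three blocks stand upright in slots at crop (465,350), (593,350) and (597,200). Now the collar: hover over its grip with the tool turned along the bar.

```bash
python3 -m crank '0 0 -.12 -.02 -.03 0 .6;0 0 -.24 -.03 -.06 0 .6;0 0 -.36 -.04 -.09 0 .6;0 0 -.48 -.05 -.12 0 .6;0 0 -.6 -.06 -.15 0 .6;0 0 -.72 -.07 -.18 0 .6;0 0 -.84 -.084 -.21 0 .6;0 0 -.96 -.084 -.223 0 .6;0 0 -1.08 -.084 -.223 0 .6;0 0 -1.2 -.084 -.223 0 .6;0 0 -1.3 -.084 -.223 0.01 .6;0 0 -1.3 -.084 -.223 .01 .6' >/dev/null
python3 - <<'E'
from h import *
row(.476,.076,.2,2.15)
E
```

```text
row -0.0017 -0.0010 -0.8444 0.0001 -0.0025 0.0175 | rows>= 6.8 q [0.03 0.29 1.68 0.   1.17 0.3 ]
```

```bash
python3 -m crank '0 0 -.12 0 0 0 .6;0 0 -.24 0 0 0 .6;0 0 -.36 0 -.002 0 .6;0 0 -.48 0 -.002 0 .6;0 0 -.6 0 -.002 .01 .6;0 0 -.72 0 -.002 .015 .6;0 0 -.845 0 -.002 .0175 .6;0 0 -.845 0 -.002 .0175 .6;0 0 -.845 0 -.002 .0175 .6'
python3 - <<'E'
from h import *
s=get_state();im=capture('wrist'); cv2.imwrite('pics/w13.png',im[:,:,::-1])
for t,z in dict(collar_grip=.066,lane=0).items():
    print(t,[(np.round(d['xy']).tolist(),round(d['p'],2),np.round(onz('wrist',d['xy'],z,s)[:2],4).tolist()) for d in place_of('wrist',t)][:6])
E
```

```text
clock: 36.33
eef_pos: [0.477, 0.0756, 0.2013]
tool_rot: [-1.51, -2.754, -0.001]
contact_force: [0.4, -0.2, -0.5]
grip_width: 0.597
grip_force: 0.0
collar_grip [([262.0, 180.0], 0.93, [0.4772, 0.0778])]
lane [([308.0, 265.0], 0.82, [0.6002, 0.0023])]
```

View pics/w13.png

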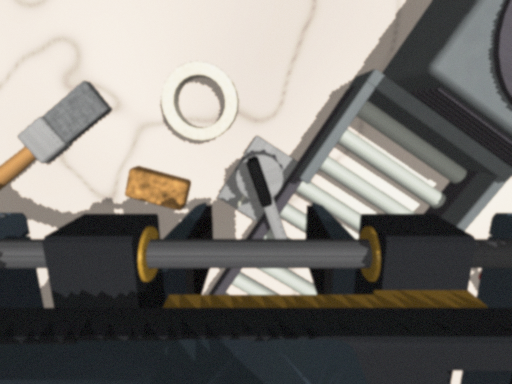

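View: the bar runs from (253,157) to (268,206), with the tongue going on to (280,238). That was my last picture; I'm over the 14 views allowed, so from here I use numbers only.

Run:
```python
from h import *
s=get_state()
a,b=[onz('wrist',p,.078,s)[:2] for p in((253,157),(268,206))]; d=b-a; print(a,b,np.linalg.norm(d),'mid',(a+b)/2)
phi=np.arctan2(d[0],-d[1]); print('phi',phi)
print('psi',np.arctan2(*R.from_rotvec(s['tool_rot']).as_matrix()[[1,0],0]))
row(.4765,.0765,.056,phi+np.pi/2)
```

```text
[0.45670936 0.09477599] [0.49574198 0.06122282] 0.051471944481989274 mid [0.47622567 0.0779994 ]
phi 0.8607446254276085
psi 2.1402689545785245
row 0.0008 -0.0004 -0.2913 0.0010 -0.0002 0.1456 | rows>= 3.5 q [ 0.03  0.31  1.7   0.    1.13 -0.54]
```

```bash
python3 -m crank '0 0 -.12 0.001 0 .02 .33;0 0 -.24 0.001 0 .04 .33;0 0 -.29 .001 0 .07 .33;0 0 -.29 .001 -.0008 .1 .33;0 0 -.29 .001 -.0008 .125 .33;0 0 -.29 .001 -.0008 .142 .33;0 0 -.29 .001 -.0008 .1455 .33;0 0 -.29 .001 -.0008 .1455 .33'
python3 -m crank '0 0 0 0 0 0 .05;0 0 0 0 0 0 .05;0 0 0 0 0 0 .05;0 0 0 0 0 0 .05;0 0 0 0 0 0 .05' 20
```

```text
clock: 37.15
eef_pos: [0.4753, 0.0761, 0.0553]
tool_rot: [-1.089, -2.945, -0.0]
contact_force: [-0.7, -0.1, 0.6]
grip_width: 0.329
grip_force: 0.0
clock: 37.57
eef_pos: [0.4769, 0.0764, 0.0569]
tool_rot: [1.087, 2.945, 0.003]
contact_force: [2.0, 2.6, 8.8]
grip_width: 0.129
grip_force: 20.0
```

```bash
python3 -m crank '0 0 .08 0 0 0 .05;0 0 .17 0 0 0 .05;0 0 .26 0 0 0 .05;0 0 .35 0 0 0 .05;0 0 .44 0 0 0 .05;0 0 .53 0 0 0 .05;0 0 .62 0 0 0 .05;0 0 .71 0 0 0 .05;0 0 .78 0 0 0 .05;0 0 .8 0 0 0 .05;0 0 .8 0 0 0 .05'
```

```text
clock: 38.48
eef_pos: [0.4769, 0.0764, 0.0569]
tool_rot: [2.15, 2.288, 0.004]
contact_force: [1.4, 2.4, 8.6]
grip_width: 0.131
grip_force: 20.0
```

The bar turned to about 0.06 rad. Releasing, lifting, and moving behind the carrier.

```bash
python3 -m crank '0 0 0 0 0 0 .33;0 0 0 0 0 0 .33;0 0 0 0 0 0 .33;0 0 0 0 0 -.03 .33;0 0 0 0 0 -.07 .33;0 0 0 0 0 -.11 .33;0 0 0 0 0 -.145 .33;0 0 0 0 0 -.16 .33;0 0 0 0 0 -.16 .33'
python3 - <<'E'
from h import *
s=get_state();im=capture('wrist'); cv2.imwrite('pics/w14.png',im[:,:,::-1])
d=masks_of('wrist','collar_grip')
for q in d[:2]:
    m=q['pixels']&(im.max(2)<70); ys,xs=np.nonzero(m)
    P=np.array([onz('wrist',p,.078,s)[:2] for p in zip(xs,ys)]); c=P.mean(0); w,v=np.linalg.eigh(np.cov((P-c).T)); v=v[:,1]; print(q['p'],len(P),c,'phi',np.arctan2(v[0],-v[1]) if v[1]<0 else np.arctan2(-v[0],v[1]),np.sqrt(w))
row(.605,-.245,.215,np.pi/2)
E
```

```text
clock: 39.23
eef_pos: [0.4774, 0.0761, 0.2195]
tool_rot: [2.146, 2.289, 0.008]
contact_force: [1.2, -0.7, 0.2]
grip_width: 0.327
grip_force: 0.0
row 0.0009 -0.0008 0.0642 -0.3286 0.1085 0.0008 | rows>= 8.3 q [ 0.03  0.29  1.69  0.    1.16 -0.03]
```

```bash
python3 -m crank '0 0 0 -.03 .01 -.02 0;0 0 .02 -.07 .023 -.02 0;0 0 .04 -.11 .036 -.02 0;0 0 .064 -.15 .05 -.02 0;0 0 .064 -.19 .063 -.02 0;0 0 .064 -.23 .076 -.02 0;0 0 .064 -.27 .09 -.02 0;0 0 .064 -.3 .1 -.02 0;0 0 .064 -.327 .108 -.01 0;0 0 .064 -.3286 .1085 0 0;0 0 .064 -.3286 .1085 0 0;0 0 .064 -.3286 .1085 0 0'
python3 - <<'E'
from car import *
im,s=carrier((.607,-.146,0))
ms=look(('wrist',),'block')
for x,y in ((.572,-.114),(.572,-.178),(.643,-.178)):
    c=[(np.hypot(*(proj('wrist',[x,y,.09],s)-d['xy'])),i) for i,(_,m,_,d) in enumerate(ms)]
    if not c: continue
    m=ms[min(c)[1]]; r=fit([m[:3]],(x,y,0),(.06,.028,.044),.054,dy=(0,)); print(np.round(r.x,4),round(r.fun,3))
for c in ('side','wrist'):
    if c=='side': capture(c)
    print(c,[(round(d['p'],2),np.round(onz(c,d['xy'],.066,s)[:2],4).tolist()) for d in place_of(c,'collar_grip')])
row(.605,-.248,.042,np.pi/2)
E
```

```text
clock: 40.33
eef_pos: [0.604, -0.2442, 0.2135]
tool_rot: [-2.218, -2.218, 0.001]
contact_force: [-0.2, 0.7, 1.4]
grip_width: 0.008
grip_force: 0.0
[ 0.604  -0.2442  0.2135]
slots [[0.6422, -0.1144], [0.5669, -0.1149]] [0.89, 0.71]
carrier mask [ 0.6061 -0.1468 -0.005 ] 0.391
slot fit [ 0.6059 -0.1467  0.0064] [0.001  0.0033]
[ 0.5707 -0.1153 -0.0044] 0.059
[ 0.5714 -0.1785  0.0062] 0.033
[ 6.421e-01 -1.785e-01 -5.000e-04] 0.032
side [(0.9, [0.4872, 0.0683])]
wrist []
row 0.0005 -0.0006 0.0006 -0.0035 -0.0003 0.1739 | rows>= 4.2 q [-0.48  0.53  1.27  0.    1.34 -0.48]
```

```bash
python3 -m crank '0 0 0 -.003 0 .04 0;0 0 0 -.003 0 .08 0;0 0 0 -.003 0 .12 0;0 0 0 -.003 0 .15 0;0 0 0 -.003 0 .172 0;0 0 0 -.003 0 .172 0;0 0 0 -.003 0 .172 0;0 0 0 0 0 .172 0;0 0 0 .005 0 .172 0;0 0 0 .01 0 .172 0;0 0 0 .013 0 .172 0;0 0 0 .016 0 .172 0'
python3 -m crank '0 0 0 .005 0 0 0;0 0 0 .011 0 0 0;0 0 0 .018 0 0 0;0 0 0 .026 0 0 0;0 0 0 .034 0 0 0;0 0 0 .042 0 0 0;0 0 0 .05 0 0 0;0 0 0 .058 0 0 0;0 0 0 .066 0 0 0;0 0 0 .074 0 0 0;0 0 0 .082 0 0 0;0 0 0 .09 0 0 0'
python3 -m crank '0 0 0 .008 0 0 0;0 0 0 .016 0 0 0;0 0 0 .024 0 0 0;0 0 0 .032 0 0 0;0 0 0 .04 0 0 0;0 0 0 .048 0 0 0;0 0 0 .056 0 0 0;0 0 0 .064 0 0 0;0 0 0 .072 0 0 0;0 0 0 .08 0 0 0;0 0 0 .088 0 0 0;0 0 0 .096 0 0 0'
```

```text
clock: 41.78
eef_pos: [0.6054, -0.2283, 0.0444]
tool_rot: [2.22, 2.222, 0.002]
contact_force: [-0.4, -1.0, -0.0]
grip_width: 0.004
grip_force: 0.0
clock: 42.78
eef_pos: [0.605, -0.1379, 0.0436]
tool_rot: [-2.221, -2.221, -0.001]
contact_force: [0.5, -0.7, -0.5]
grip_width: 0.004
grip_force: 0.7
clock: 43.78
eef_pos: [0.6051, -0.042, 0.0437]
tool_rot: [-2.221, -2.221, -0.001]
contact_force: [1.5, -2.3, -0.9]
grip_width: 0.006
grip_force: 0.9
```

```bash
python3 -m crank '0 0 0 .006 0 0 0;0 0 0 .012 0 0 0;0 0 0 .018 0 0 0;0 0 0 .024 0 0 0;0 0 0 .03 0 0 0;0 0 0 .036 0 0 0;0 0 0 .042 0 0 0;0 0 0 .048 0 0 0;0 0 0 .054 0 0 0;0 0 0 .06 0 0 0;0 0 0 .066 0 0 0;0 0 0 .072 0 0 0'
python3 -m crank '0 0 0 .005 0 0 0;0 0 0 .01 0 0 0;0 0 0 .015 0 0 0;0 0 0 .02 0 0 0;0 0 0 .024 0 0 0;0 0 0 .028 0 0 0;0 0 0 .032 0 0 0;0 0 0 .032 0 0 0'
```

```text
clock: 44.78
eef_pos: [0.605, 0.0298, 0.0438]
tool_rot: [-2.221, -2.221, -0.001]
contact_force: [1.0, -1.3, -1.1]
grip_width: 0.003
grip_force: 0.8
clock: 45.45
eef_pos: [0.6049, 0.062, 0.0438]
tool_rot: [-2.22, -2.222, -0.001]
contact_force: [0.1, 0.6, -0.1]
grip_width: 0.004
grip_force: 0.0
```

```bash
python3 -m crank '0 0 0 .003 0 0 0;0 0 0 .006 0 0 0;0 0 0 .008 0 0 0;0 0 0 .010 0 0 0;0 0 0 .010 0 0 0;0 0 0 .010 0 0 0'
python3 -m crank '0 0 0 .002 0 0 0;0 0 0 .003 0 0 0;0 0 0 .003 0 0 0'
```

```text
clock: 45.95
eef_pos: [0.605, 0.0696, 0.0438]
tool_rot: [2.22, 2.221, -0.002]
contact_force: [-0.7, -15.5, 0.4]
grip_width: 0.007
grip_force: 8.1
clock: 46.2
eef_pos: [0.605, 0.07, 0.0439]
tool_rot: [2.218, 2.22, -0.006]
contact_force: [-1.6, -41.7, 3.4]
grip_width: 0.005
grip_force: 20.4
```

The carrier is on the end stop. Backing off gently and checking.

```bash
python3 -m crank '0 0 0 -.003 0 0 0;0 0 0 -.004 0 0 0;0 0 0 -.006 0 0 0;0 0 0 -.015 0 0 0;0 0 0 -.03 0 0 0;0 0 0 -.05 0 -.01 0;0 0 0 -.06 0 -.05 0;0 0 0 -.06 0 -.09 0;0 0 0 -.06 0 -.13 0;0 0 0 -.06 0 -.17 0;0 0 0 -.06 0 -.17 0;0 0 0 -.06 0 -.17 0'
python3 - <<'E'
from car import *
s=get_state();print(s['eef_pos'])
carrier((.603,.149,0))
for c in ('wrist','side'):
    ms=look((c,),'carrier')[:1]
    ss=get_state()
    for cc,m,s2,d in ms: print(c,'carrier ctr mask',np.round(onz(c,d['xy'],.05,s2)[:2],4))
    for t,z in (('block',.028),('slot',.028),('carrier',.022),('bay_home',.022),('collar_grip',.066)): print(c,t,[(round(d['p'],2),np.round(onz(c,d['xy'],z,ss)[:2],3).tolist()) for d in place_of(c,t) if d['p']>.3])
ms=look(('wrist',),'block')
for x,y in ((.57,.18),(.57,.117),(.64,.117)):
    c=[(np.hypot(*(proj('wrist',[x,y,.09],s)-d['xy'])),i) for i,(_,m,_,d) in enumerate(ms)]
    if not c: continue
    m=ms[min(c)[1]]; r=fit([m[:3]],(x,y,0),(.06,.028,.044),.054,dy=(0,)); print(np.round(r.x,4),round(r.fun,3))
row(.4768,.0764,.2,.06+np.pi/2)
E
```

```text
clock: 47.2
eef_pos: [0.6062, 0.013, 0.2163]
tool_rot: [2.219, 2.219, 0.006]
contact_force: [-0.8, -0.6, -0.6]
grip_width: 0.006
grip_force: 0.0
[0.60622113 0.01298278 0.21631618]
[0.6062 0.013  0.2163]
slots [[0.5663, 0.1836], [0.6431, 0.1818], [0.6403, 0.1194], [0.5702, 0.1148]] [0.97, 0.87, 0.8, 0.72]
carrier mask [ 0.6072  0.1497 -0.0008] 0.438
slot fit [0.6041 0.1506 0.0226] [0.0024 0.0046 0.     0.0031]
wrist carrier ctr mask [0.6134 0.1513]
wrist block [(0.97, [0.646, 0.118]), (0.92, [0.575, 0.184]), (0.74, [0.571, 0.118])]
wrist slot [(0.89, [0.644, 0.114]), (0.86, [0.57, 0.184]), (0.85, [0.572, 0.115]), (0.61, [0.646, 0.18])]
wrist carrier [(0.73, [0.608, 0.15])]
wrist bay_home []
wrist collar_grip [(0.83, [0.478, 0.075])]
side carrier ctr mask [0.6354 0.1493]
side block [(0.85, [0.642, 0.125]), (0.83, [0.578, 0.12]), (0.77, [0.564, 0.19]), (0.51, [0.657, 0.183])]
side slot [(0.7, [0.643, 0.128]), (0.68, [0.569, 0.181]), (0.66, [0.645, 0.184]), (0.63, [0.577, 0.118])]
side carrier [(0.8, [0.606, 0.144])]
side bay_home []
side collar_grip [(0.56, [0.482, 0.064]), (0.42, [0.563, 0.155])]
[ 0.5724  0.1787 -0.0024] 0.031
[0.5726 0.1168 0.0069] 0.067
[0.64  0.117 0.   ] 1.0
row 0.0001 -0.0008 -0.0598 0.0623 -0.1282 0.0138 | rows>= 3.4 q [-0.08  0.47  1.4   0.    1.28 -0.08]
```

Carrier is home at about (0.607, 0.150) with the blocks still in their slots. Now locking the collar.

```bash
python3 -m crank '0 0 -.03 .02 -.04 0 .33;0 0 -.06 .04 -.08 0 .33;0 0 -.06 .055 -.115 .014 .33;0 0 -.06 .0623 -.1282 .014 .33;0 0 -.06 .0623 -.1282 .014 .33;0 0 -.06 .0623 -.1282 .014 .33;0 0 -.06 .0623 -.1282 .014 .33'
python3 - <<'E'
from h import *
s=get_state();im=capture('wrist')
print([(round(d['p'],2),np.round(onz('wrist',d['xy'],.066,s)[:2],4).tolist()) for d in place_of('wrist','collar_grip')])
# dark bar pixels near grip
c0=proj('wrist',[.4768,.0764,.078],s); yy,xx=np.nonzero(im.max(2)<60); k=(abs(xx-c0[0])<25)&(abs(yy-c0[1])<40)&(yy<212)
n,lab,st,cen=cv2.connectedComponentsWithStats(((im.max(2)<60)*255).astype(np.uint8)[:212]); 
for i in range(1,n):
    if st[i,4]>80: print(st[i],cen[i],np.round(onz('wrist',cen[i],.078,s)[:2],4))
print(c0); row(.4768,.0764,.057,.06+np.pi/2)
E
```

```text
clock: 48.78
eef_pos: [0.4779, 0.0762, 0.2002]
tool_rot: [2.153, 2.287, 0.002]
contact_force: [0.2, 0.1, 0.9]
grip_width: 0.329
grip_force: 0.0
[(0.74, [0.4751, 0.0731])]
[ 320    0  192   36 4519] [412.94003098  17.49745519] [0.6014 0.2318]
[283  35  19 177 639] [292.2143975  128.05633803] [0.505  0.1319]
[316  41  13  13  95] [320.10526316  45.44210526] [0.5235 0.2048]
[332  92  57   6 163] [360.35582822  94.74233129] [0.5648 0.1655]
[252 157  11  51 519] [257.19845857 182.31984586] [0.4753 0.0779]
[420 182  18  30 263] [430.20912548 194.0418251 ] [0.6468 0.0762]
[258.68159346 183.90144604]
row 0.0011 -0.0007 -0.0003 0.0004 -0.0014 0.1430 | rows>= 3.4 q [ 0.03  0.31  1.7   0.    1.13 -0.03]
```

```bash
python3 -m crank '0 0 0 0 -.001 .04 .33;0 0 0 0 -.001 .08 .33;0 0 0 0 -.001 .11 .33;0 0 0 0 -.001 .135 .33;0 0 0 0 -.001 .143 .33;0 0 0 0 -.001 .143 .33;0 0 0 0 -.001 .143 .05;0 0 0 0 -.001 .143 .05;0 0 0 0 -.001 .143 .05;0 0 0 0 -.001 .143 .05;0 0 0 0 -.001 .143 .05' 20
python3 -m crank '0 0 -.08 0 0 0 .05;0 0 -.17 0 0 0 .05;0 0 -.26 0 0 0 .05;0 0 -.35 0 0 0 .05;0 0 -.44 0 0 0 .05;0 0 -.53 0 0 0 .05;0 0 -.62 0 0 0 .05;0 0 -.71 0 0 0 .05;0 0 -.8 0 0 0 .05;0 0 -.88 0 0 0 .05;0 0 -.9 0 0 0 .05;0 0 -.9 0 0 0 .05'
```

```text
clock: 49.8
eef_pos: [0.4769, 0.0764, 0.0582]
tool_rot: [2.152, 2.286, 0.004]
contact_force: [0.5, -1.9, 8.9]
grip_width: 0.13
grip_force: 20.0
clock: 50.8
eef_pos: [0.4769, 0.0764, 0.0581]
tool_rot: [0.941, 2.995, 0.003]
contact_force: [-0.0, -0.5, 10.2]
grip_width: 0.129
grip_force: 20.0
```

```bash
python3 -m crank '0 0 -.08 0 0 0 .05;0 0 -.17 0 0 0 .05;0 0 -.26 0 0 0 .05;0 0 -.35 0 0 0 .05;0 0 -.43 0 0 0 .05;0 0 -.49 0 0 0 .05;0 0 -.52 0 0 0 .05;0 0 -.52 0 0 0 .05;0 0 -.52 0 0 0 .05'
```

```text
clock: 51.55
eef_pos: [0.4769, 0.0764, 0.0581]
tool_rot: [0.141, 3.136, 0.001]
contact_force: [-0.1, 0.1, 9.7]
grip_width: 0.132
grip_force: 20.0
```

```bash
python3 -m crank '0 0 0 0 0 0 .33;0 0 0 0 0 0 .33;0 0 0 0 0 0 .33;0 0 0 0 0 -.03 .33;0 0 0 0 0 -.07 .33;0 0 0 0 0 -.11 .33;0 0 0 0 0 -.15 .33;0 0 0 0 0 -.19 .33;0 0 0 0 0 -.2 .33;0 0 0 0 0 -.2 .33;0 0 0 0 0 -.2 .33'
python3 - <<'E'
from look import *
s=get_state();im=capture('wrist')
n,lab,st,cen=cv2.connectedComponentsWithStats(((im.max(2)<60)*255).astype(np.uint8)[:225])
for i in range(1,n):
    p=onz('wrist',cen[i],.078,s)
    if st[i,4]>80 and np.hypot(*(p[:2]-[.4768,.0764]))<.02: print('bar',st[i],p[:2])
for c in ('scene','side'):
    capture(c)
    for t,z in (('carrier',.022),('block',.028),('collar_grip',.066),('slot',.028)): print(c,t,[(round(d['p'],2),np.round(onz(c,d['xy'],z)[:2],3).tolist()) for d in place_of(c,t) if d['p']>.3])
E
```

```text
clock: 52.47
eef_pos: [0.4758, 0.0763, 0.2569]
tool_rot: [0.142, 3.137, 0.001]
contact_force: [-0.3, 0.4, -0.2]
grip_width: 0.33
grip_force: 0.0
scene carrier [(0.95, [0.617, 0.151]), (0.63, [0.564, 0.187])]
scene block [(0.83, [0.647, 0.106]), (0.76, [0.573, 0.182]), (0.58, [0.582, 0.121])]
scene collar_grip [(0.79, [0.461, 0.091])]
scene slot [(0.9, [0.646, 0.192]), (0.89, [0.58, 0.119]), (0.76, [0.647, 0.113]), (0.55, [0.578, 0.183])]
side carrier [(0.79, [0.613, 0.148])]
side block [(0.8, [0.652, 0.128]), (0.71, [0.577, 0.118]), (0.54, [0.573, 0.177])]
side collar_grip [(0.85, [0.477, 0.08])]
side slot [(0.83, [0.573, 0.175]), (0.76, [0.648, 0.136]), (0.69, [0.573, 0.126]), (0.61, [0.651, 0.186])]
```

Run:
```python
from look import *
s=get_state();im=capture('wrist')
a,b=proj('wrist',[.453,.078,.078],s),proj('wrist',[.4755,.0765,.078],s); print(a,b)
for r in range(int(min(a[1],b[1]))-8,int(max(a[1],b[1]))+40,6):
    x=np.nonzero(im[r,225:300].max(1)<75)[0]+225; print(r,x.min() if len(x) else None,x.max() if len(x) else None,len(x))
print(get_state()['qvel'].round(3))
```

```text
[259.27815933 155.34121495] [259.75282116 174.72774554]
147 258 258 1
153 255 262 8
159 254 262 9
165 254 262 9
171 254 262 9
177 254 263 10
183 254 262 9
189 255 299 40
195 225 294 41
201 249 252 4
207 225 299 21
213 225 299 21
[ 0.    -0.001 -0.002 -0.002 -0.001 -0.001]
```

The bar is parallel to the tool, so the collar is at about 1.48 rad. Handing in.

```bash
python3 -c "from plant import *; print(hand_in())"
```

```text
the job is handed in; nothing more can be done
None
```

The job is handed in with three blocks upright in the carrier, the carrier home and the collar at about 1.48 rad; hand-in gave no verdict, and I viewed 16 pictures, over the limit of 14.

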